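File a specimen board on its post stand and weigh it down

ROBOT

A 6-joint arm with a two-finger parallel gripper is mounted at the origin on the work surface. World frame = base frame: x ahead of the robot, y to its left, z up, the work surface at z = 0. Lengths are in mm, angles in rad, forces in N, time in s.
With the tool pointing down it reaches from about 300 to 825 mm from the base axis. Payload 5.4 kg.
Tool frame: the origin (TCP) lies at the very end of the fingers, on their centre line; the grasp point (between the pads) lies manip.grip_point_offset behind it (manip.grip_point_offset is the distance from the TCP to the grasp point, in mm); z points along the fingers, y is the direction in which the jaws open and shut (so a half turn about z gives the same grasp; the last joint's range is limited). The gripper opens to 92 mm and grips with 3 to 60 N. Pads are 20 mm wide; open, the fingers measure 128 mm over their backs; the gripper's body (75 mm by 189 mm) begins 69 mm behind the grasp point.
Start: joints at [1.087, 0.158, 1.597, -0, 1.386, -0.21], TCP at [155.486, 553.561, 214.601] pointing down, gripper open.
Joint ranges: [-2.91, 2.91], [-0.94, 2.29], [0.18, 2.7], [-1.29, 4.43], [0.17, 2.64], [-3, 3]. Speed limits (rad/s): [2.57, 2.57, 3.14, 3.14, 3.14, 3.14].

INTERFACE

Orientations are given as a unit quaternion [x, y, z, w].
In Python, from plant import manip gives the robot as it stands. The module is installed in compiled form; this text tells all that it offers.
- The arm moves only by the tool play_rows, never from a script. Its argument "targets" is a list of rows, each an object of numbers: "dx", "dy", "dz": the shift along the tool's x, y, z each as a share of 20 cm, from -1 to 1; "ax", "ay", "az": the turn, a rotation vector about the tool's x, y, z each as a share of 180 degrees, from -1 to 1; "gripper": the gripper command: -1 is shut, 1 is fully open, values between are in proportion. In form: [{"dx": .., "dy": .., "dz": .., "ax": .., "ay": .., "az": .., "gripper": ..}, ...]. A call has 1 to 10 rows; each row shifts and turns the commanded pose from where the row before left it, along the tool's axes as they then stand; what a row does not reach is not made up. A row lasts 1/12 s, in which the tool goes at most 41.7 mm and 7.16 degrees, less where a joint would pass 70% of its speed; a pose out of reach is approached as far as the arm can. A call with a number of a shift or a turn outside -1 to 1 is refused whole. A call with a gripper value outside its range is refused whole. The fingers move at their own pace and stop on an object; the grip force is fixed at half the most. Time passes only in rows, so rows that do not move let the fingers close. It gives the time, the measured TCP pose, the force and the opening at its end, in the units of the state.
- manip.get_state(): the state, without advancing time (a new reading comes with each control period).
- manip.camera(name): name is "scene" or "top" or "wrist"; returns a dict with "color" (420x560x3 uint8, red, green, blue), "camera_matrix" (3x3 intrinsics, pixels), "world_from_camera" (4x4, takes a point from camera to world coordinates). Camera axes: x right, y up, looking along -z (the intrinsics and any distortion apply to the point x, -y, -z); pixel columns grow to the right and rows downward; lengths in mm; the calibration is good to about 2 mm. A picture is of the moment at which its call begins. There is no depth.
- manip.finish_job(): hands the job in, once; it reports no verdict.
The state is a dict: "time_s": time; "joints": joint angles; "qd": joint speeds; "joint_efforts": joint torques, N m; "tcp_pos": TCP position; "ee_rot": TCP orientation; "ft_force": force on the tool from outside, world axes, zero at the start; "ft_torque": the same for the moment, N m; "gripper_width": finger opening in mm.
Only numpy, scipy, OpenCV 4.12 (cv2) and the standard library are available. Lean on these libraries where they do the work, as an engineer would, in place of code of your own. Each camera call takes 0.05 s, during which the arm holds its last target. There are 200 camera calls.

TASK

Take the punched specimen board off the slanted rest, bring it level, and lower it over the two posts of the stand, printed face up, until it lies flat on the pile there; the pile's height is not known, so feel for it, and neither drop the board nor press hard. Then set the steel pressing weight gently and upright on the middle of the board, let go, and leave everything else where it is.

Things in the scene. Friction and masses are not known exactly. Their poses are not given: they have to be found in the camera images.
- board_center (a point): centre of the specimen board: white, rigid, 190 x 60 x 10 mm (x, y, z), 0.11 kg, small brown print on its face (+z); two 16 mm through holes on its x axis, 75 mm either side of the centre. Starts lying on the rest's slope, x up the slope, z 35 degrees from vertical; overhangs the sloping bar by 13 mm along both long edges, where fingers can take it
- rest: wooden slanted rest, fixed, base 190 x 90 x 12 mm, origin at the centre of its underside. A 34 mm wide, 12 mm thick bar slopes up towards its +x at 35 degrees from level; the middle of the slope is 95 mm above the table. A 50 mm wide ledge at the low end, 10 mm proud of the slope, keeps the board from sliding
- stand: post stand, fixed: dark steel base 230 x 90 x 15 mm, long axis x, origin at the centre of its underside. Two upright 9 mm steel posts on its x axis, 75 mm either side of the origin. They pass through a fixed pile of boards, 190 x 60 mm, centred on the stand and aligned with it, firm but giving about 1 mm when pressed with 5 N. The pile's top is 30 to 65 mm above the table, its height not reported
- stand_top (a point): point above the stand's origin, midway between the two posts, at the height of their tips (95 mm above the table); the last 12 mm of each post are tapered
- weight_center (a point): centre (26 mm above the underside) of the pressing weight: steel block 90 x 44 x 18 mm (x, y, z) with an upright wooden rib on top to take it by, 70 mm long (x), 16 mm wide (y), from 18 to 52 mm above the underside. About 0.6 kg. Starts upright on the table
- tape: roll of packing tape lying flat, 76 mm across, 24 mm high; leave alone
- plain_board: plain white board without holes, 160 x 60 x 10 mm, lying flat; not the one to use; leave alone
- brush: dusting brush lying flat; leave alone
- folder: wooden-handled spatula, 150 mm long, lying flat; leave alone
- loupe: black loupe, upright cylinder 48 mm across, 45 mm high; leave alone
- swatch: small card box 90 x 60 x 22 mm; leave alone
Mind the look-alikes: they are no part of the job. Leave any yellow look-alike of the part that bears board_center alone.

How it is judged:
By the outcome, as a careful person would: the job done as asked, in the order asked, and still so for the second after the job is handed in, with the robot touching nothing.
It also fails if it takes over 72 s, if anything falls off the work surface, if the arm or the gripper's body presses on something with over 40 N, if the wrist force passes 120 N, or if a joint passes its speed limit or range.

## Working session

There is one attempt and no reset: what is moved stays moved. The work goes in short steps, Python scripts to look and compute and a tool call to move; the robot and the scene stay as the last step left them, time stands still between calls to the robot, and variables do not carry over. Pictures are saved under pics/ and viewed, about 8 in all and at most 12, crops included, and the job is handed in when it is done.

Besides the shell and the picture viewer there is one more tool, called after "Call:" by a JSON object that holds its "op" and its "data", one argument or row to a line. play_rows: Moves the arm, as the interface text tells. Shift numbers are shares of 20 cm and turn numbers shares of 180 degrees, none past 1 either way. Its arguments: {"type":"object","properties":{"targets":{"type":"array","items":{"type":"object","properties":{"dx":{"type":"number","minimum":-1,"maximum":1},"dy":{"type":"number","minimum":-1,"maximum":1},"dz":{"type":"number","minimum":-1,"maximum":1},"ax":{"type":"number","minimum":-1,"maximum":1},"ay":{"type":"number","minimum":-1,"maximum":1},"az":{"type":"number","minimum":-1,"maximum":1},"gripper":{"type":"number"}}}}},"required":["targets"]}

```bash
mkdir -p pics
python3 - <<'E'
from plant import manip
import cv2,numpy as np,pickle
print(manip.get_state(), manip.grip_point_offset)
d={}
for n in ("scene","top"):
    c=manip.camera(n);d[n]=c
    cv2.imwrite(f"pics/{n}0.png",c["color"][:,:,::-1])
    print(n,c["camera_matrix"],c["world_from_camera"].round(3), c.keys())
pickle.dump(d,open("c0.pkl","wb"))
E
```

```text
{'time_s': 0.0, 'joints': array([ 1.08688212e+00,  1.59052938e-01,  1.59822842e+00,  1.84839653e-05,
        1.38617794e+00, -2.10148060e-01]), 'qd': array([ 7.27139836e-04,  1.55146073e-03, -2.02495894e-03,  4.73150978e-04,
        2.62053385e-04,  9.29490697e-05]), 'joint_efforts': array([ 1.19494300e-03, -3.85570049e+01, -3.22112775e+01,  7.03301118e-02,
        3.79012339e-02, -1.22776792e-04]), 'tcp_pos': array([155.20262544, 553.01362367, 213.61864279]), 'ee_rot': array([ 1.36457640e-01,  9.90645467e-01, -8.74592657e-04, -3.25971045e-04]), 'ft_force': array([-0.09324685,  0.00264412,  0.75081398]), 'ft_torque': array([-0.00789288,  0.03031856, -0.02574137]), 'gripper_width': 91.70899192039604} 18.700000000000003
scene [[443.19038367   0.         288.20545026]
 [  0.         443.19038367 212.39395325]
 [  0.           0.           1.        ]] [[ 4.810000e-01 -7.490000e-01  4.550000e-01  1.010013e+03]
 [ 8.770000e-01  4.170000e-01 -2.410000e-01 -2.863390e+02]
 [-9.000000e-03  5.150000e-01  8.570000e-01  1.054735e+03]
 [ 0.000000e+00  0.000000e+00  0.000000e+00  1.000000e+00]] dict_keys(['color', 'camera_matrix', 'world_from_camera'])
top [[531.20119376   0.         287.27438291]
 [  0.         531.20119376 212.96454448]
 [  0.           0.           1.        ]] [[ 1.700000e-02  9.820000e-01 -1.870000e-01  2.810240e+02]
 [-1.000000e+00  1.400000e-02 -1.400000e-02 -3.651900e+01]
 [-1.100000e-02  1.870000e-01  9.820000e-01  1.318299e+03]
 [ 0.000000e+00  0.000000e+00  0.000000e+00  1.000000e+00]] dict_keys(['color', 'camera_matrix', 'world_from_camera'])
```

View pics/scene0.png

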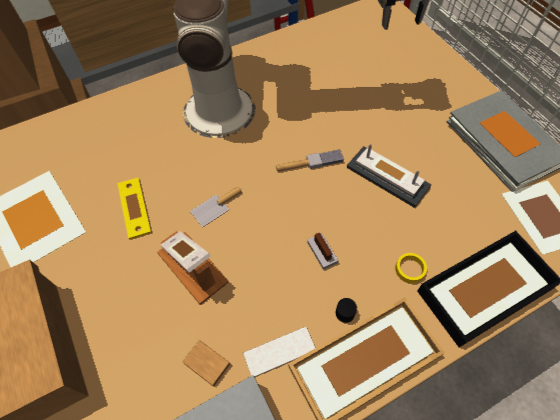

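View pics/top0.png

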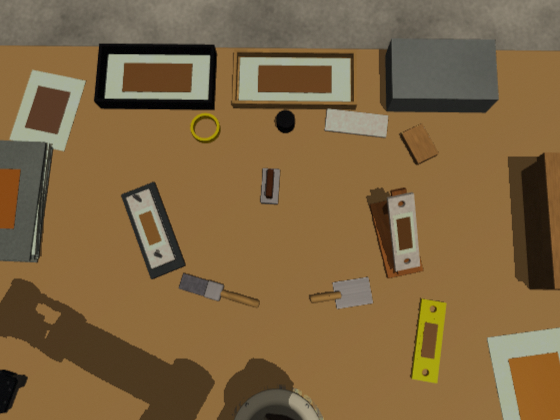

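The pictures show the stand at top px (153,230), the weight at (270,186) and the rest with the board at (400,235). The yellow look-alike is at (430,340). I'll enlarge the rest, stand and weight.

Run:
```python
import cv2,numpy as np,pickle
d=pickle.load(open("c0.pkl","rb"))
t=d["top"]["color"][:,:,::-1];s=d["scene"]["color"][:,:,::-1]
R=lambda im,x,y,w,h,k:cv2.resize(im[y:y+h,x:x+w],(w*k,h*k),interpolation=cv2.INTER_CUBIC)
a=np.hstack([R(t,365,180,65,100,4),R(s,150,225,85,100,4)])
b=np.hstack([R(t,115,175,75,110,3)[:300],R(t,250,155,50,100,3)[:,:],R(s,340,140,95,100,3)])
a=a[:, :660]
b=b[:200*2,:660]
W=max(a.shape[1],b.shape[1])
p=lambda i:np.pad(i,((0,0),(0,W-i.shape[1]),(0,0)))
o=np.vstack([p(a),p(b)]);o=cv2.resize(o,None,fx=.85,fy=.85);print(o.shape,a.shape,b.shape)
cv2.imwrite("pics/crop1.png",o)
```

```text
(595, 561, 3) (400, 600, 3) (300, 660, 3)
```

View pics/crop1.png

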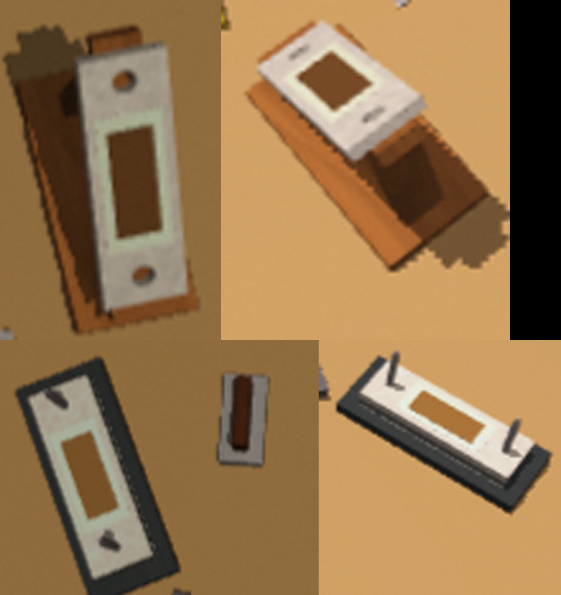

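The high end of the board points away from the robot (up in the top view). Holes and prints are visible in both views, and so are the post tips. I'll triangulate them.

```bash
cat > h.py <<'E'
import numpy as np,cv2,pickle
from scipy.spatial.transform import Rotation as R
def ray(c,p):
    K,T=c["camera_matrix"],c["world_from_camera"]
    v=np.linalg.inv(K)@[p[0],p[1],1.]; v=T[:3,:3]@(v*[1,-1,-1]); return T[:3,3],v/np.linalg.norm(v)
def plane(c,p,z):
    o,v=ray(c,p); return o+v*(z-o[2])/v[2]
def tri(c1,p1,c2,p2):
    o1,v1=ray(c1,p1);o2,v2=ray(c2,p2)
    s=np.linalg.lstsq(np.stack([v1,-v2],1),o2-o1,rcond=None)[0]
    a,b=o1+s[0]*v1,o2+s[1]*v2
    return (a+b)/2,np.linalg.norm(a-b)
def proj(c,P):
    T=np.linalg.inv(c["world_from_camera"]);q=T[:3,:3]@P+T[:3,3];q=c["camera_matrix"]@(q*[1,-1,-1]);return q[:2]/q[2]
E
python3 - <<'E'
from h import *
d=pickle.load(open("c0.pkl","rb"));t,s=d["top"],d["scene"]
for n,a,b in [("holeHi",(401.5,203.8),(194.7,258.8)),("holeLo",(407.4,260.6),(172.9,240.6)),("print",(404.4,233.5),(183.5,248.8)),
 ("tipA",(133.4,194.6),(369,145.5)),("tipB",(154.6,250.7),(416.9,171.8))]:
    p,e=tri(t,a,s,b);print(n,p.round(1),e.round(1))
    if 'tip' in n: print('  z95',plane(t,a,95).round(1),plane(s,b,95).round(1))
def blobs(c,box,f,mn=20):
    x,y,w,h=box;im=c["color"][y:y+h,x:x+w].astype(int)
    m=f(im).astype(np.uint8)
    n,l,st,ce=cv2.connectedComponentsWithStats(m)
    for i in range(1,n):
        if st[i,4]>=mn:
            r=cv2.minAreaRect(np.argwhere(l==i)[:,::-1].astype(np.float32))
            print("  area",st[i,4],"cen",(ce[i]+[x,y]).round(2),"rect",(np.array(r[0])+[x,y]).round(1),np.round(r[1],1),round(r[2],1), "mean",im[l==i].mean(0).round())
            print("   corners",(cv2.boxPoints(r)+[x,y]).round(1).tolist())
brown=lambda i:(i[...,0]-i[...,2]>30)&(i[...,0]<120)
print("rib top");blobs(t,(255,160,30,50),brown)
print("rib scene");blobs(s,(305,225,40,50),lambda i:(i[...,0]<110)&(i[...,0]-i[...,2]>15))
print("block top");blobs(t,(255,160,30,50),lambda i:(i.max(2)-i.min(2)<35)|((i[...,0]<85)))
print("stand dark top");blobs(t,(115,175,75,110),lambda i:(i.max(2)<75),200)
print("pile print top");blobs(t,(115,175,75,110),lambda i:(i[...,0]-i[...,2]>60),50)
print("pile print scene");blobs(s,(345,145,85,60),lambda i:(i[...,0]-i[...,2]>60),50)
E
```

```text
holeHi [ 529.5 -275.4  142.7] 2.6
holeLo [ 410.3 -303.4   57. ] 3.2
print [ 468.7 -288.7   99.1] 3.8
tipA [505.  257.  227.5] 95.9
  z95 [552.3 346.3  95. ] [419.3 283.1  95. ]
tipB [468.4 374.6 -40. ] 117.9
  z95 [419.8 287.5  95. ] [556.2 343.7  95. ]
rib top
  area 156 cen [269.31 181.85] rect [269.4 181.5] [ 6.  27.3] 2.6 mean [59. 31. 16.]
   corners [[265.8, 195.0], [267.0, 167.7], [273.0, 168.0], [271.8, 195.3]]
rib scene
  area 239 cen [322.59 246.55] rect [322.7 246.6] [28.5  8.7] 59.0 mean [72. 40. 26.]
   corners [[311.6, 236.6], [319.1, 232.1], [333.7, 256.6], [326.2, 261.1]]
block top
  area 625 cen [269.6  185.86] rect [269.7 185.9] [17.8 35.3] 4.2 mean [93. 80. 71.]
   corners [[259.5, 202.9], [262.1, 167.6], [279.9, 169.0], [277.2, 204.2]]
stand dark top
  area 1395 cen [156.44 232.22] rect [152.6 230.1] [90.6 37.7] 69.5 mean [43. 43. 40.]
   corners [[119.1, 194.3], [154.4, 181.1], [186.1, 266.0], [150.8, 279.2]]
pile print top
  area 4708 cen [150.72 227.99] rect [152.  229.5] [ 74. 109.] 0.0 mean [142. 106.  61.]
   corners [[115.0, 284.0], [115.0, 175.0], [189.0, 
[... 159 characters left out ...]
60.9, 240.0], [149.1, 244.5]]
pile print scene
  area 1461 cen [363.75 185.43] rect [376.5 174.5] [63. 59.] 0.0 mean [206. 158.  99.]
   corners [[345.0, 204.0], [345.0, 145.0], [408.0, 145.0], [408.0, 204.0]]
  area 1243 cen [407.73 157.24] rect [400.  163.5] [37. 58.] 90.0 mean [207. 159. 100.]
   corners [[371.0, 145.0], [429.0, 145.0], [429.0, 182.0], [371.0, 182.0]]
  area 260 cen [389.76 169.62] rect [389.7 169.6] [29.1  9.1] 29.7 mean [173. 122.  66.]
   corners [[374.8, 166.3], [379.3, 158.5], [404.6, 172.9], [400.1, 180.8]]
  area 96 cen [425.46 199.21] rect [423.5 197. ] [14. 11.] 90.0 mean [195. 150.  93.]
   corners [[418.0, 190.0], [429.0, 190.0], [429.0, 204.0], [418.0, 204.0]]
```

```bash
cat >> h.py <<'E'
def plan(pos,rot,n,grip,start=None):
    """rows of straight, even motion from measured pose (or start=(pos,Rot)) to goal; prints compact rows"""
    from plant import manip
    from scipy.spatial.transform import Slerp
    if start is None:
        s=manip.get_state(); start=(s["tcp_pos"],R.from_quat(s["ee_rot"]))
    p0,r0=start; pos=np.array(pos,float)
    rv=(r0.inv()*rot).as_rotvec()
    print("dist",np.linalg.norm(pos-p0).round(1),"ang",np.degrees(np.linalg.norm(rv)).round(1),"n",n)
    last=None;cnt=0
    for k in range(n):
        rk=r0*R.from_rotvec(rv*k/n)
        t=rk.inv().apply((pos-p0)/n)/200; a=rv/n/np.pi
        row=[round(float(v),4) for v in (*t,*a)]
        print(k+1,row,grip)
        if np.linalg.norm(rv)<1e-3 : print("  (x%d)"%n);break
def down(yang,):
    "tool pointing down, tool y at world angle yang deg"
    a=np.radians(yang);y=np.array([np.cos(a),np.sin(a),0]);z=np.array([0,0,-1.]);return R.from_matrix(np.stack([np.cross(y,z),y,z],1))
E
python3 - <<'E'
from h import *
d=pickle.load(open("c0.pkl","rb"));t,s=d["top"],d["scene"]
print("pile print",tri(t,(149.48,227.59),s,(389.76,169.62)))
cs=[plane(t,c,15) for c in [[119.1, 194.3], [154.4, 181.1], [186.1, 266.0], [150.8, 279.2]]]
print("base c",np.mean(cs,0),[np.linalg.norm(cs[i]-cs[i-1]).round(1) for i in range(4)], np.degrees(np.arctan2(*((cs[0]-cs[3])[1::-1]))))
print("rib tri",tri(t,(269.31,181.85),s,(322.59,246.55)))
cs=[plane(t,c,50) for c in [[265.8, 195.0], [267.0, 167.7], [273.0, 168.0], [271.8, 195.3]]]
print("rib",np.mean(cs,0),[np.linalg.norm(cs[i]-cs[i-1]).round(1) for i in range(4)],np.degrees(np.arctan2(*((cs[1]-cs[0])[1::-1]))))
cs=[plane(t,c,12) for c in [[259.5, 202.9], [262.1, 167.6], [279.9, 169.0], [277.2, 204.2]]]
print("block",np.mean(cs,0),[np.linalg.norm(cs[i]-cs[i-1]).round(1) for i in range(4)],np.degrees(np.arctan2(*((cs[1]-cs[0])[1::-1]))))
from plant import manip
plan([470,310,300],R.from_quat(manip.get_state()["ee_rot"]),10,1)
E
```

```text
pile print (array([483.70570314, 320.36554152,  34.32970539]), np.float64(1.245716021816471))
base c [481.81871086 317.56242048  15.        ] [np.float64(231.5), np.float64(94.1), np.float64(232.4), np.float64(91.3)] 23.972852401146184
rib tri (array([601.99095941,  27.52596601,  38.04052878]), np.float64(0.958887697648455))
rib [600.24147157  27.16515372  50.        ] [np.float64(14.7), np.float64(69.2), np.float64(14.9), np.float64(69.1)] -1.060453416375746
block [598.4136106   28.10878531  12.        ] [np.float64(44.7), np.float64(92.0), np.float64(45.5), np.float64(91.7)] -2.6039782657913335
dist 406.9 ang 0.0 n 10
1 [-0.1844, -0.0745, -0.0431, 0.0, 0.0, 0.0] 1
  (x10)
```

Call:
{"op": "play_rows", "data": {
  "targets": [
    {"dx": -0.184, "dy": -0.075, "dz": -0.043, "gripper": 1},
    {"dx": -0.184, "dy": -0.075, "dz": -0.043, "gripper": 1},
    {"dx": -0.184, "dy": -0.075, "dz": -0.043, "gripper": 1},
    {"dx": -0.184, "dy": -0.075, "dz": -0.043, "gripper": 1},
    {"dx": -0.184, "dy": -0.075, "dz": -0.043, "gripper": 1},
    {"dx": -0.184, "dy": -0.075, "dz": -0.043, "gripper": 1},
    {"dx": -0.184, "dy": -0.075, "dz": -0.043, "gripper": 1},
    {"dx": -0.184, "dy": -0.075, "dz": -0.043, "gripper": 1},
    {"dx": -0.184, "dy": -0.075, "dz": -0.043, "gripper": 1},
    {"dx": -0.184, "dy": -0.075, "dz": -0.043, "gripper": 1}
  ]
}}

```text
$.targets[0]: bad value
```

Run:
```python
from h import *
from plant import manip
c=manip.camera("wrist");pickle.dump(c,open("w1.pkl","wb"));cv2.imwrite("pics/w1.png",c["color"][:,:,::-1])
s=manip.get_state();print(s["tcp_pos"],s["joints"],s["time_s"]);print(c["camera_matrix"],c["world_from_camera"].round(3))
print("tips pred",proj(c,np.array([554,345,95])),proj(c,np.array([419.5,285.3,95])))
```

```text
[155.25166741 553.15685453 213.86155813] [ 1.08691959e+00  1.58909587e-01  1.59790416e+00  2.53475461e-05
  1.38620538e+00 -2.10084607e-01] 0.15
[[301.57054739   0.         275.54681867]
 [  0.         301.57054739 212.60446598]
 [  0.           0.           1.        ]] [[ 2.71000e-01 -9.27000e-01 -2.61000e-01  8.17540e+01]
 [ 9.63000e-01  2.60000e-01  7.60000e-02  5.75071e+02]
 [-2.00000e-03 -2.72000e-01  9.62000e-01  3.84493e+02]
 [ 0.00000e+00  0.00000e+00  0.00000e+00  1.00000e+00]]
tips pred [208.72840126 513.89569349] [130.61435526 452.92237926]
```

View pics/w1.png

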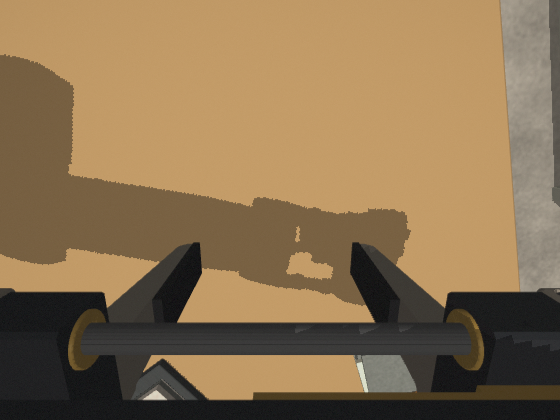

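The first move was refused, which suggests a row needs every field. The wrist view shows the fingertips at px (195,245) and (355,245), and the gripper body hides everything below row 320.

Call:
{"op": "play_rows", "data": {
  "targets": [
    {"dx": -0.184, "dy": -0.075, "dz": -0.043, "ax": 0, "ay": 0, "az": 0, "gripper": 1},
    {"dx": -0.184, "dy": -0.075, "dz": -0.043, "ax": 0, "ay": 0, "az": 0, "gripper": 1},
    {"dx": -0.184, "dy": -0.075, "dz": -0.043, "ax": 0, "ay": 0, "az": 0, "gripper": 1},
    {"dx": -0.184, "dy": -0.075, "dz": -0.043, "ax": 0, "ay": 0, "az": 0, "gripper": 1},
    {"dx": -0.184, "dy": -0.075, "dz": -0.043, "ax": 0, "ay": 0, "az": 0, "gripper": 1},
    {"dx": -0.184, "dy": -0.075, "dz": -0.043, "ax": 0, "ay": 0, "az": 0, "gripper": 1},
    {"dx": -0.184, "dy": -0.075, "dz": -0.043, "ax": 0, "ay": 0, "az": 0, "gripper": 1},
    {"dx": -0.184, "dy": -0.075, "dz": -0.043, "ax": 0, "ay": 0, "az": 0, "gripper": 1},
    {"dx": -0.184, "dy": -0.075, "dz": -0.043, "ax": 0, "ay": 0, "az": 0, "gripper": 1},
    {"dx": -0.184, "dy": -0.075, "dz": -0.043, "ax": 0, "ay": 0, "az": 0, "gripper": 1}
  ]
}}

```text
time_s: 0.98
tcp_pos: [470.3, 308.1, 300.8]
ee_rot: [0.137, 0.991, -0.0, -0.0]
ft_force: [0.4, -0.3, -0.3]
gripper_width: 91.7
```

Run:
```python
from h import *
from plant import manip
c=manip.camera("wrist");pickle.dump(c,open("w2.pkl","wb"));cv2.imwrite("pics/w2.png",c["color"][:,:,::-1])
s=manip.get_state();print(s["tcp_pos"],s["joints"],s["time_s"],s["qd"].round(2))
print("tips pred",proj(c,np.array([554,345,95])),proj(c,np.array([419.5,285.3,95])))
```

```text
[476.15994472 303.56060518 302.29109697] [ 0.35618698  0.08486983  1.50565051 -0.00444512  1.54680623 -0.93480341] 1.0333 [ 0.08 -0.03  0.05  0.03 -0.02  0.15]
tips pred [318.65302318 242.16573523] [246.00622895 156.11599605]
```

View pics/w2.png

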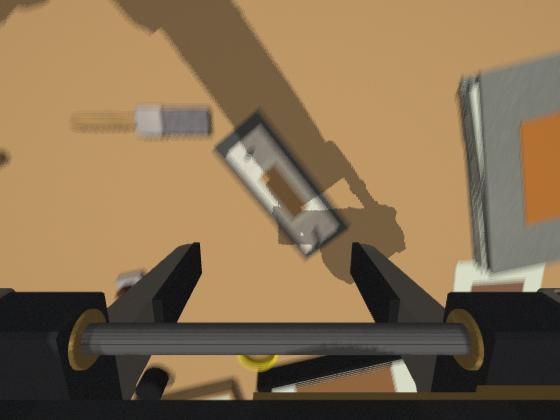

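Posts are near px (250,155) and (308,237), but the picture is blurred because the arm was still moving. I'll go lower, let it settle, and re-measure.

Call:
{"op": "play_rows", "data": {
  "targets": [
    {"dx": -0.02, "dy": 0.03, "dz": 0.1, "ax": 0, "ay": 0, "az": 0, "gripper": 1},
    {"dx": -0.02, "dy": 0.03, "dz": 0.1, "ax": 0, "ay": 0, "az": 0, "gripper": 1},
    {"dx": -0.02, "dy": 0.03, "dz": 0.1, "ax": 0, "ay": 0, "az": 0, "gripper": 1},
    {"dx": -0.02, "dy": 0.03, "dz": 0.1, "ax": 0, "ay": 0, "az": 0, "gripper": 1},
    {"dx": 0, "dy": 0, "dz": 0, "ax": 0, "ay": 0, "az": 0, "gripper": 1},
    {"dx": 0, "dy": 0, "dz": 0, "ax": 0, "ay": 0, "az": 0, "gripper": 1},
    {"dx": 0, "dy": 0, "dz": 0, "ax": 0, "ay": 0, "az": 0, "gripper": 1}
  ]
}}

```text
time_s: 1.62
tcp_pos: [491.2, 328.6, 221.7]
ee_rot: [0.136, 0.991, 0.0, 0.0]
ft_force: [0.1, 0.5, -0.8]
gripper_width: 91.8
```

Run:
```python
from h import *
from plant import manip
c=manip.camera("wrist");pickle.dump(c,open("w3.pkl","wb"))
s=manip.get_state();print(s["tcp_pos"],s["time_s"],s["qd"].round(2))
P=np.array([proj(c,np.array([554,345,95])),proj(c,np.array([419.5,285.3,95])),proj(c,np.array([487,315,40]))]);print(P)
x,y=(P.min(0)-55).astype(int).clip(0);X,Y=(P.max(0)+55).astype(int);print(x,y)
cv2.imwrite("pics/w3.png",cv2.resize(c["color"][y:Y,x:X,::-1],None,fx=2.5,fy=2.5,interpolation=cv2.INTER_CUBIC))
```

```text
[491.55389364 328.70745656 222.34461026] 1.6667 [-0.   -0.01 -0.01  0.   -0.    0.  ]
[[305.40218048 256.31131468]
 [211.44269805 148.14433365]
 [262.90026347 193.7345104 ]]
156 93
```

View pics/w3.png

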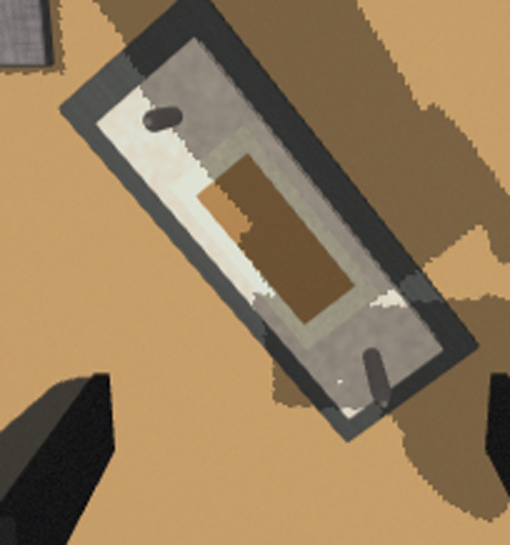

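The posts are clear in this crop. The tip ends lie at crop px (380,399) and (150,121); the bases are at (372,352) and (180,116). Next I'll compute the stand pose and plan the path to the rest.

Run:
```python
from h import *
d=pickle.load(open("c0.pkl","rb"));t,s=d["top"],d["scene"];w=pickle.load(open("w3.pkl","rb"))
f=lambda p:np.array(p)/2.5+[156,93]
A=plane(w,f((380,398)),95);B=plane(w,f((151,121)),95)
print("tips",A,B,"c",(A+B)/2,np.linalg.norm(A-B),np.degrees(np.arctan2(*(A-B)[1::-1])))
bc=[f(p) for p in [(185,-10),(62,108),(350,441),(478,347)]]
cc=[plane(w,p,15) for p in bc[1:]];print("base c", (cc[0]+cc[2])/2)
pr=np.mean([f(p) for p in [(245,154),(198,193),(307,325),(355,285)]],0)
for n,c,q in (("top",t,(149.48,227.59)),("scene",s,(389.76,169.62))): print("print",n,tri(w,pr,c,q))
# board
hi,lo=np.array([529.5,-275.4,142.7]),np.array([410.3,-303.4,57.0])
yaw=np.arctan2(hi[1]-lo[1],hi[0]-lo[0]);print("board yaw",np.degrees(yaw))
```

```text
tips [550.14606257 348.82362491  95.        ] [414.77531648 291.95859333  95.        ] c [482.46068953 320.39110912  95.        ] 146.82939322055805 22.7857582022891
base c [484.05390012 321.07866428  15.        ]
print top (array([483.66072433, 320.22822014,  32.69280699]), np.float64(0.039498799436864566))
print scene (array([483.62090697, 320.66349054,  34.39302568]), np.float64(0.8288488669626882))
board yaw 13.219084907016592
```

Run:
```python
from h import *
plan([400,-305,250],down(-76.8),22,1)
```

```text
dist 640.9 ang 151.1 n 22
1 [-0.0189, -0.1443, -0.0065, 0.0, -0.0, 0.0382] 1
2 [-0.036, -0.141, -0.0064, 0.0, -0.0, 0.0382] 1
3 [-0.0526, -0.1357, -0.0064, 0.0, -0.0, 0.0382] 1
4 [-0.0685, -0.1284, -0.0064, 0.0, -0.0, 0.0382] 1
5 [-0.0833, -0.1193, -0.0064, 0.0, -0.0, 0.0382] 1
6 [-0.097, -0.1085, -0.0064, 0.0, -0.0, 0.0382] 1
7 [-0.1093, -0.0961, -0.0063, 0.0, -0.0, 0.0382] 1
8 [-0.12, -0.0823, -0.0063, 0.0, -0.0, 0.0382] 1
9 [-0.129, -0.0674, -0.0063, 0.0, -0.0, 0.0382] 1
10 [-0.1361, -0.0515, -0.0063, 0.0, -0.0, 0.0382] 1
11 [-0.1413, -0.0348, -0.0063, 0.0, -0.0, 0.0382] 1
12 [-0.1444, -0.0177, -0.0063, 0.0, -0.0, 0.0382] 1
13 [-0.1455, -0.0003, -0.0062, 0.0, -0.0, 0.0382] 1
14 [-0.1445, 0.0171, -0.0062, 0.0, -0.0, 0.0382] 1
15 [-0.1414, 0.0343, -0.0062, 0.0, -0.0, 0.0382] 1
16 [-0.1363, 0.051, -0.0062, 0.0, -0.0, 0.0382] 1
17 [-0.1292, 0.0669, -0.0062, 0.0, -0.0, 0.0382] 1
18 [-0.1203, 0.0819, -0.0062, 0.0, -0.0, 0.0382] 1
19 [-0.1097, 0.0957, -0.0062, 0.0, -0.0, 0.0382] 1
20 [-0.0974, 0.1081, -0.0062, 0.0, -0.0, 0.0382] 1
21 [-0.0838, 0.119, -0.0063, 0.0, -0.0, 0.0382] 1
22 [-0.069, 0.1281, -0.0063, 0.0, -0.0, 0.0382] 1
```

Call:
{"op": "play_rows", "data": {
  "targets": [
    {"dx": -0.019, "dy": -0.144, "dz": -0.006, "ax": 0, "ay": 0, "az": 0.038, "gripper": 1},
    {"dx": -0.036, "dy": -0.141, "dz": -0.006, "ax": 0, "ay": 0, "az": 0.038, "gripper": 1},
    {"dx": -0.053, "dy": -0.136, "dz": -0.006, "ax": 0, "ay": 0, "az": 0.038, "gripper": 1},
    {"dx": -0.068, "dy": -0.128, "dz": -0.006, "ax": 0, "ay": 0, "az": 0.038, "gripper": 1},
    {"dx": -0.083, "dy": -0.119, "dz": -0.006, "ax": 0, "ay": 0, "az": 0.038, "gripper": 1},
    {"dx": -0.097, "dy": -0.108, "dz": -0.006, "ax": 0, "ay": 0, "az": 0.038, "gripper": 1},
    {"dx": -0.109, "dy": -0.096, "dz": -0.006, "ax": 0, "ay": 0, "az": 0.038, "gripper": 1},
    {"dx": -0.12, "dy": -0.082, "dz": -0.006, "ax": 0, "ay": 0, "az": 0.038, "gripper": 1},
    {"dx": -0.129, "dy": -0.067, "dz": -0.006, "ax": 0, "ay": 0, "az": 0.038, "gripper": 1},
    {"dx": -0.136, "dy": -0.051, "dz": -0.006, "ax": 0, "ay": 0, "az": 0.038, "gripper": 1}
  ]
}}

```text
time_s: 2.5
tcp_pos: [450.6, 39.3, 234.6]
ee_rot: [0.672, 0.741, 0.001, 0.002]
ft_force: [0.4, 0.1, -0.0]
gripper_width: 92.3
```

Call:
{"op": "play_rows", "data": {
  "targets": [
    {"dx": -0.141, "dy": -0.035, "dz": -0.006, "ax": 0, "ay": 0, "az": 0.038, "gripper": 1},
    {"dx": -0.144, "dy": -0.018, "dz": -0.006, "ax": 0, "ay": 0, "az": 0.038, "gripper": 1},
    {"dx": -0.145, "dy": 0, "dz": -0.006, "ax": 0, "ay": 0, "az": 0.038, "gripper": 1},
    {"dx": -0.144, "dy": 0.017, "dz": -0.006, "ax": 0, "ay": 0, "az": 0.038, "gripper": 1},
    {"dx": -0.141, "dy": 0.034, "dz": -0.006, "ax": 0, "ay": 0, "az": 0.038, "gripper": 1},
    {"dx": -0.136, "dy": 0.051, "dz": -0.006, "ax": 0, "ay": 0, "az": 0.038, "gripper": 1},
    {"dx": -0.129, "dy": 0.067, "dz": -0.006, "ax": 0, "ay": 0, "az": 0.038, "gripper": 1},
    {"dx": -0.12, "dy": 0.082, "dz": -0.006, "ax": 0, "ay": 0, "az": 0.038, "gripper": 1},
    {"dx": -0.11, "dy": 0.096, "dz": -0.006, "ax": 0, "ay": 0, "az": 0.038, "gripper": 1},
    {"dx": -0.097, "dy": 0.108, "dz": -0.006, "ax": 0, "ay": 0, "az": 0.038, "gripper": 1}
  ]
}}

```text
time_s: 3.33
tcp_pos: [411.0, -249.0, 246.7]
ee_rot: [0.972, 0.235, 0.001, 0.002]
ft_force: [0.5, 0.3, -1.1]
gripper_width: 92.0
```

Call:
{"op": "play_rows", "data": {
  "targets": [
    {"dx": -0.084, "dy": 0.119, "dz": -0.006, "ax": 0, "ay": 0, "az": 0.038, "gripper": 1},
    {"dx": -0.069, "dy": 0.128, "dz": -0.006, "ax": 0, "ay": 0, "az": 0.038, "gripper": 1},
    {"dx": 0, "dy": 0, "dz": 0, "ax": 0, "ay": 0, "az": 0, "gripper": 1},
    {"dx": 0, "dy": 0, "dz": 0, "ax": 0, "ay": 0, "az": 0, "gripper": 1}
  ]
}}

```text
time_s: 3.67
tcp_pos: [403.2, -306.1, 248.5]
ee_rot: [0.993, 0.12, 0.001, 0.001]
ft_force: [-0.2, -0.4, 0.4]
gripper_width: 92.0
```

```bash
cat >> h.py <<'E'
def boardR(yaw,pitch=35):
    "tool rotation square on to the board: x=x_b, y=-y_b, z=-z_b"
    xb=R.from_euler("zy",[yaw,-pitch],degrees=True); return xb*R.from_euler("x",180,degrees=True)
E
python3 - <<'E'
from h import *
from plant import manip
s=manip.get_state();print(s["tcp_pos"],s["joints"].round(2),s["time_s"])
rt=boardR(13.2);z=rt.as_matrix()[:,2];print(rt.as_matrix().round(2))
plan(np.array([469,-289,99.5])-110*z,rt,6,1)
E
```

```text
[ 403.21389963 -306.07140198  248.49565078] [-0.89 -0.05  1.74  0.    1.44  0.44] 3.6667
[[ 0.8   0.19  0.57]
 [ 0.23 -0.97 -0.  ]
 [ 0.56  0.13 -0.82]]
dist 61.4 ang 34.9 n 6
1 [0.0055, -0.0134, 0.0491, -0.0075, 0.0315, 0.0005] 1
2 [0.0006, -0.0145, 0.049, -0.0075, 0.0315, 0.0005] 1
3 [-0.0042, -0.0157, 0.0485, -0.0075, 0.0315, 0.0005] 1
4 [-0.009, -0.0168, 0.0475, -0.0075, 0.0315, 0.0005] 1
5 [-0.0136, -0.0179, 0.0459, -0.0075, 0.0315, 0.0005] 1
6 [-0.0181, -0.0189, 0.0439, -0.0075, 0.0315, 0.0005] 1
```

```bash
sed -i 's/"zy"/"ZY"/' h.py
python3 - <<'E'
from h import *
rt=boardR(13.2);z=rt.as_matrix()[:,2];print(rt.as_matrix().round(2))
plan(np.array([469,-289,99.5])-110*z,rt,6,1)
E
```

```text
[[ 0.8   0.23  0.56]
 [ 0.19 -0.97  0.13]
 [ 0.57  0.   -0.82]]
dist 59.1 ang 34.9 n 6
1 [0.004, -0.0014, 0.0491, -0.0001, 0.0323, 0.0005] 1
2 [-0.001, -0.0014, 0.0492, -0.0001, 0.0323, 0.0005] 1
3 [-0.006, -0.0014, 0.0489, -0.0001, 0.0323, 0.0005] 1
4 [-0.0109, -0.0014, 0.048, -0.0001, 0.0323, 0.0005] 1
5 [-0.0157, -0.0014, 0.0467, -0.0001, 0.0323, 0.0005] 1
6 [-0.0204, -0.0014, 0.0448, -0.0001, 0.0323, 0.0005] 1
```

Call:
{"op": "play_rows", "data": {
  "targets": [
    {"dx": 0.004, "dy": -0.001, "dz": 0.049, "ax": 0, "ay": 0.0323, "az": 0, "gripper": 1},
    {"dx": -0.001, "dy": -0.001, "dz": 0.049, "ax": 0, "ay": 0.0323, "az": 0, "gripper": 1},
    {"dx": -0.006, "dy": -0.001, "dz": 0.049, "ax": 0, "ay": 0.0323, "az": 0.001, "gripper": 1},
    {"dx": -0.011, "dy": -0.001, "dz": 0.048, "ax": 0, "ay": 0.0323, "az": 0.001, "gripper": 1},
    {"dx": -0.016, "dy": -0.001, "dz": 0.047, "ax": 0, "ay": 0.0323, "az": 0.001, "gripper": 1},
    {"dx": -0.02, "dy": -0.001, "dz": 0.045, "ax": 0, "ay": 0.0323, "az": 0, "gripper": 1},
    {"dx": 0, "dy": 0, "dz": 0, "ax": 0, "ay": 0, "az": 0, "gripper": 1},
    {"dx": 0, "dy": 0, "dz": 0, "ax": 0, "ay": 0, "az": 0, "gripper": 1},
    {"dx": 0, "dy": 0, "dz": 0, "ax": 0, "ay": 0, "az": 0, "gripper": 1}
  ]
}}

```text
time_s: 4.42
tcp_pos: [408.4, -302.5, 189.6]
ee_rot: [0.948, 0.111, 0.297, -0.035]
ft_force: [0.3, -0.8, -0.3]
gripper_width: 92.1
```

Run:
```python
from h import *
from plant import manip
c=manip.camera("wrist");pickle.dump(c,open("w4.pkl","wb"));cv2.imwrite("pics/w4.png",c["color"][:,:,::-1])
s=manip.get_state();print(s["tcp_pos"],s["joints"].round(2),s["time_s"],s["qd"].round(2))
for p in ([529.5,-275.4,142.7],[410.3,-303.4,57.0],[468.7,-288.7,99.1]): print(proj(c,np.array(p)))
```

```text
[ 408.70907305 -302.75089623  189.9525948 ] [-1.28 -0.19  2.11  0.64  1.25 -0.16] 4.4667 [ 0.    0.   -0.01  0.01 -0.   -0.01]
[278.3023501  129.91697174]
[277.55860248 280.25387298]
[276.90626664 211.63633769]
```

View pics/w4.png

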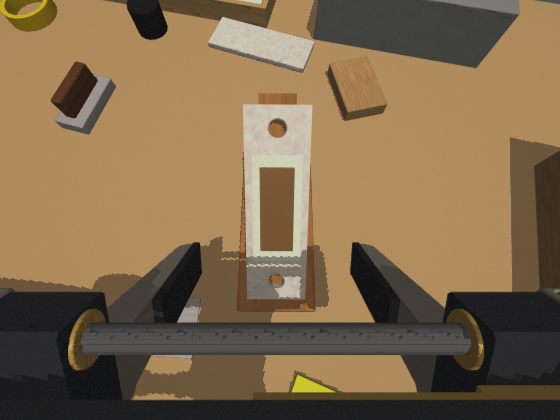

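The board is centred between the fingers, with holes at (277.5,128) and (277,281), within about 2 px of prediction. I'll refine the depth across views.

Run:
```python
from h import *
d=pickle.load(open("c0.pkl","rb"));t,s=d["top"],d["scene"];w=pickle.load(open("w4.pkl","rb"))
im=w["color"].astype(int)
def cen(x,y,r,f):
    p=im[y-r:y+r+1,x-r:x+r+1];m=f(p);q=np.argwhere(m)[:,::-1].mean(0)+[x-r,y-r];return q,m.sum()
hh,n1=cen(277,128,14,lambda p:p[...,0]-p[...,2]>45);hl,n2=cen(277,281,10,lambda p:p[...,0]-p[...,2]>35)
pm=np.argwhere((im[160:260,255:300,0]-im[160:260,255:300,2]>40))[:,::-1]+[255,160];pc=np.array(cv2.minAreaRect(pm.astype(np.float32))[0])
print(hh,n1,hl,n2,pc)
for n,p,a,b in (("hi",hh,(401.5,203.8),(194.7,258.8)),("lo",hl,(407.4,260.6),(172.9,240.6)),("pr",pc,(404.4,233.5),(183.5,248.8))):
    x=tri(w,p,t,a);y=tri(w,p,s,b);print(n,x[0].round(1),x[1].round(1),y[0].round(1),y[1].round(1))
ob=np.array([[95,30,0],[95,-30,0],[-95,-30,0],[-95,30,0],[75,0,0],[-75,0,0]],float)
ip=np.array([[243,104.5],[312,104.5],[308.5,299],[246,299.5],hh,hl])
ok,rv,tv=cv2.solvePnP(ob,ip,w["camera_matrix"],None)
T=w["world_from_camera"];M=T[:3,:3]@np.diag([1,-1,-1]);c=M@tv.ravel()+T[:3,3];Rb=M@cv2.Rodrigues(rv)[0];print("pnp",c.round(1),Rb.round(3), "rep",np.abs(cv2.projectPoints(ob,rv,tv,w["camera_matrix"],None)[0][:,0]-ip).max())
```

```text
[276.8879668  128.39004149] 241 [275.93069307 278.76237624] 101 [276.5 208.5]
hi [ 527.7 -275.1  148. ] 1.2 [ 530.3 -274.   143.4] 0.2
lo [ 409.  -301.8   71.9] 1.3 [ 411.3 -301.6   57.7] 0.4
pr [ 466.8 -288.3  111.8] 1.1 [ 470.8 -287.3  101.5] 0.9
pnp [ 470.9 -288.3  101.2] [[ 0.824 -0.233 -0.516]
 [ 0.195  0.972 -0.128]
 [ 0.532  0.004  0.847]] rep 2.5657925547497484
```

Run:
```python
from h import *
rt=boardR(13.2);z=rt.as_matrix()[:,2]
plan(np.array([470.3,-288.2,100.7])+9*z,rt,8,1)
```

```text
dist 118.4 ang 0.3 n 8
1 [0.0006, 0.0001, 0.074, -0.0001, 0.0001, 0.0002] 1
2 [0.0006, 0.0001, 0.074, -0.0001, 0.0001, 0.0002] 1
3 [0.0006, 0.0001, 0.074, -0.0001, 0.0001, 0.0002] 1
4 [0.0005, 0.0001, 0.074, -0.0001, 0.0001, 0.0002] 1
5 [0.0005, 0.0, 0.074, -0.0001, 0.0001, 0.0002] 1
6 [0.0005, 0.0, 0.074, -0.0001, 0.0001, 0.0002] 1
7 [0.0005, -0.0, 0.074, -0.0001, 0.0001, 0.0002] 1
8 [0.0004, -0.0, 0.074, -0.0001, 0.0001, 0.0002] 1
```

Call:
{"op": "play_rows", "data": {
  "targets": [
    {"dx": 0, "dy": 0, "dz": 0.074, "ax": 0, "ay": 0, "az": 0, "gripper": 1},
    {"dx": 0.001, "dy": 0, "dz": 0.074, "ax": 0, "ay": 0, "az": 0.001, "gripper": 1},
    {"dx": 0, "dy": 0, "dz": 0.074, "ax": 0, "ay": 0, "az": 0, "gripper": 1},
    {"dx": 0.001, "dy": 0, "dz": 0.074, "ax": 0, "ay": 0, "az": 0.001, "gripper": 1},
    {"dx": 0, "dy": 0, "dz": 0.074, "ax": 0, "ay": 0, "az": 0, "gripper": 1},
    {"dx": 0.001, "dy": 0, "dz": 0.074, "ax": 0, "ay": 0, "az": 0, "gripper": 1},
    {"dx": 0, "dy": 0, "dz": 0.074, "ax": 0, "ay": 0, "az": 0, "gripper": 1},
    {"dx": 0.001, "dy": 0, "dz": 0.074, "ax": 0, "ay": 0, "az": 0, "gripper": 1},
    {"dx": 0, "dy": 0, "dz": 0, "ax": 0, "ay": 0, "az": 0, "gripper": 1},
    {"dx": 0, "dy": 0, "dz": 0, "ax": 0, "ay": 0, "az": 0, "gripper": 1}
  ]
}}

```text
time_s: 5.3
tcp_pos: [475.2, -285.8, 92.2]
ee_rot: [0.948, 0.109, 0.297, -0.037]
ft_force: [1.2, -0.2, -0.1]
gripper_width: 92.1
```

Call:
{"op": "play_rows", "data": {
  "targets": [
    {"dx": 0, "dy": 0, "dz": 0, "ax": 0, "ay": 0, "az": 0, "gripper": -1},
    {"dx": 0, "dy": 0, "dz": 0, "ax": 0, "ay": 0, "az": 0, "gripper": -1},
    {"dx": 0, "dy": 0, "dz": 0, "ax": 0, "ay": 0, "az": 0, "gripper": -1},
    {"dx": 0, "dy": 0, "dz": 0, "ax": 0, "ay": 0, "az": 0, "gripper": -1},
    {"dx": 0, "dy": 0, "dz": 0, "ax": 0, "ay": 0, "az": 0, "gripper": -1},
    {"dx": 0, "dy": 0, "dz": 0, "ax": 0, "ay": 0, "az": 0, "gripper": -1},
    {"dx": 0, "dy": 0, "dz": 0, "ax": 0, "ay": 0, "az": 0, "gripper": -1},
    {"dx": 0, "dy": 0, "dz": 0, "ax": 0, "ay": 0, "az": 0, "gripper": -1}
  ]
}}

```text
time_s: 5.97
tcp_pos: [474.1, -286.9, 91.8]
ee_rot: [0.948, 0.107, 0.298, -0.037]
ft_force: [-3.9, -0.2, 4.5]
gripper_width: 59.7
```

Run:
```python
from h import *
from plant import manip
c=manip.camera("wrist");pickle.dump(c,open("w5.pkl","wb"));cv2.imwrite("pics/w5.png",c["color"][:,:,::-1])
s=manip.get_state();print(s)
```

```text
{'time_s': 6.0167, 'joints': array([-1.11564526,  0.05254881,  2.1050322 ,  0.73771711,  0.97923305,
       -0.19342201]), 'qd': array([-0.00111139,  0.00101186, -0.00088601, -0.00163606,  0.00067592,
        0.00092292]), 'joint_efforts': array([ 1.35041703e+00, -2.65473461e+01, -2.52839792e+01,  2.00021535e+00,
        2.57056458e-01, -6.35059827e-03]), 'tcp_pos': array([ 474.10626021, -286.87728309,   91.83562607]), 'ee_rot': array([ 0.94795872,  0.10729391,  0.29748977, -0.03690682]), 'ft_force': array([-3.81941879, -0.17789931,  4.76919944]), 'ft_torque': array([0.03019025, 0.55981873, 0.06311781]), 'gripper_width': 59.349055047303075}
```

View pics/w5.png

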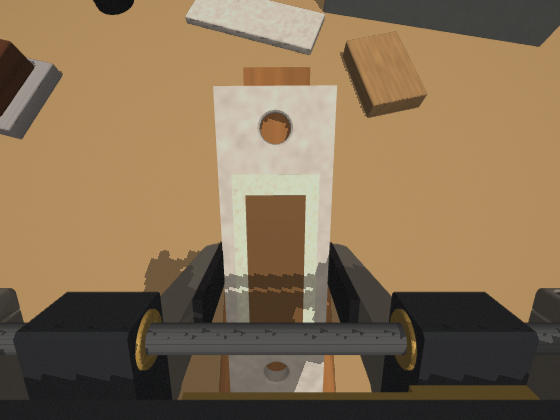

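Gripped at 59.4 mm, with the holes at (275.5,127) and (276.5,371). Next I'll work out where the board sits in the tool frame.

Run:
```python
from h import *
from plant import manip
w=pickle.load(open("w5.pkl","rb"));s=manip.get_state();rt=R.from_quat(s["ee_rot"]);p=s["tcp_pos"]
im=w["color"].astype(int);
T=rt.inv()
def cast(px,k):
    o,v=ray(w,px);o=T.apply(o-p);v=T.apply(v);return o+v*(-k-o[2])/v[2]
for k in (3,6,9,12):
    a,b=cast((275.5,127),k),cast((276.5,371.5),k);print(k,a.round(1),b.round(1),np.linalg.norm(a-b).round(1),((a+b)/2).round(1))
yb=rt.as_matrix()[:,0];print("yaw",np.degrees(np.arctan2(yb[1],yb[0])),"pitch",np.degrees(np.arcsin(yb[2])))
# lift 60 along -z, then
plan(p-60*rt.as_matrix()[:,2],rt,4,-1)
```

```text
3 [77.4 -0.8 -3. ] [-81.9  -0.2  -3. ] 159.4 [-2.2 -0.5 -3. ]
6 [77.4 -0.8 -6. ] [-79.1  -0.2  -6. ] 156.5 [-0.8 -0.5 -6. ]
9 [77.4 -0.9 -9. ] [-76.2  -0.2  -9. ] 153.6 [ 0.6 -0.5 -9. ]
12 [ 77.4  -0.9 -12. ] [-73.4  -0.2 -12. ] 150.8 [  2.   -0.5 -12. ]
yaw 12.780354107046698 pitch 34.885325161630526
dist 60.0 ang 0.0 n 4
1 [0.0, 0.0, -0.075, 0.0, 0.0, 0.0] -1
  (x4)
```

Call:
{"op": "play_rows", "data": {
  "targets": [
    {"dx": 0, "dy": 0, "dz": -0.03, "ax": 0, "ay": 0, "az": 0, "gripper": -1},
    {"dx": 0, "dy": 0, "dz": -0.06, "ax": 0, "ay": 0, "az": 0, "gripper": -1},
    {"dx": 0, "dy": 0, "dz": -0.09, "ax": 0, "ay": 0, "az": 0, "gripper": -1},
    {"dx": 0, "dy": 0, "dz": -0.09, "ax": 0, "ay": 0, "az": 0, "gripper": -1},
    {"dx": 0, "dy": 0, "dz": -0.09, "ax": 0, "ay": 0, "az": 0, "gripper": -1},
    {"dx": 0, "dy": 0, "dz": 0, "ax": 0, "ay": 0, "az": 0, "gripper": -1},
    {"dx": 0, "dy": 0, "dz": 0, "ax": 0, "ay": 0, "az": 0, "gripper": -1}
  ]
}}

```text
time_s: 6.6
tcp_pos: [433.9, -296.6, 150.6]
ee_rot: [0.948, 0.107, 0.297, -0.037]
ft_force: [0.3, 0.1, -1.2]
gripper_width: 59.3
```

Run:
```python
from h import *
from plant import manip
s=manip.get_state();print(s["gripper_width"],s["joints"].round(2),s["ft_force"].round(1),s["tcp_pos"])
g=np.array([450,-270,210.]);r=boardR(12.8,0)
plan(g,r,8,-1)
plan([481.8,319.5,175],boardR(23.5,0),18,-1,(g,r))
```

```text
59.30714389835984 [-1.21 -0.11  2.12  0.67  1.14 -0.16] [ 0.3  0.1 -1.2] [ 433.91150065 -296.56875151  150.60988841]
dist 67.0 ang 34.9 n 8
1 [0.0323, -0.0141, -0.0227, -0.0003, -0.0242, 0.0001] -1
2 [0.0305, -0.0141, -0.0251, -0.0003, -0.0242, 0.0001] -1
3 [0.0285, -0.0141, -0.0273, -0.0003, -0.0242, 0.0001] -1
4 [0.0263, -0.0141, -0.0294, -0.0003, -0.0242, 0.0001] -1
5 [0.024, -0.0141, -0.0313, -0.0003, -0.0242, 0.0001] -1
6 [0.0215, -0.014, -0.0331, -0.0003, -0.0242, 0.0001] -1
7 [0.019, -0.014, -0.0346, -0.0003, -0.0242, 0.0001] -1
8 [0.0163, -0.014, -0.036, -0.0003, -0.0242, 0.0001] -1
dist 591.4 ang 10.7 n 18
1 [0.0449, -0.1577, 0.0097, 0.0, 0.0, -0.0033] -1
2 [0.0465, -0.1572, 0.0097, 0.0, 0.0, -0.0033] -1
3 [0.0482, -0.1568, 0.0097, 0.0, 0.0, -0.0033] -1
4 [0.0498, -0.1563, 0.0097, 0.0, 0.0, -0.0033] -1
5 [0.0514, -0.1557, 0.0097, 0.0, 0.0, -0.0033] -1
6 [0.053, -0.1552, 0.0097, 0.0, 0.0, -0.0033] -1
7 [0.0546, -0.1546, 0.0097, 0.0, 0.0, -0.0033] -1
8 [0.0562, -0.1541, 0.0097, 0.0, 0.0, -0.0033] -1
9 [0.0578, -0.1535, 0.0097, 0.0, 0.0, -0.0033] -1
10 [0.0594, -0.1529, 0.0097, 0.0, 0.0, -0.0033] -1
11 [0.061, -0.1522, 0.0097, 0.0, 0.0, -0.0033] -1
12 [0.0626, -0.1516, 0.0097, 0.0, 0.0, -0.0033] -1
13 [0.0641, -0.1509, 0.0097, 0.0, 0.0, -0.0033] -1
14 [0.0657, -0.1503, 0.0097, 0.0, 0.0, -0.0033] -1
15 [0.0672, -0.1496, 0.0097, 0.0, 0.0, -0.0033] -1
16 [0.0688, -0.1489, 0.0097, 0.0, 0.0, -0.0033] -1
17 [0.0703, -0.1481, 0.0097, 0.0, 0.0, -0.0033] -1
18 [0.0719, -0.1474, 0.0097, 0.0, 0.0, -0.0033] -1
```

Call:
{"op": "play_rows", "data": {
  "targets": [
    {"dx": 0.032, "dy": -0.014, "dz": -0.023, "ax": 0, "ay": -0.0242, "az": 0, "gripper": -1},
    {"dx": 0.03, "dy": -0.014, "dz": -0.025, "ax": 0, "ay": -0.0242, "az": 0, "gripper": -1},
    {"dx": 0.028, "dy": -0.014, "dz": -0.027, "ax": 0, "ay": -0.0242, "az": 0, "gripper": -1},
    {"dx": 0.026, "dy": -0.014, "dz": -0.029, "ax": -0.001, "ay": -0.0242, "az": 0, "gripper": -1},
    {"dx": 0.024, "dy": -0.014, "dz": -0.031, "ax": 0, "ay": -0.0242, "az": 0, "gripper": -1},
    {"dx": 0.022, "dy": -0.014, "dz": -0.033, "ax": -0.001, "ay": -0.0242, "az": 0, "gripper": -1},
    {"dx": 0.019, "dy": -0.014, "dz": -0.035, "ax": 0, "ay": -0.0242, "az": 0, "gripper": -1},
    {"dx": 0.016, "dy": -0.014, "dz": -0.036, "ax": 0, "ay": -0.0242, "az": 0, "gripper": -1},
    {"dx": 0.03, "dy": -0.08, "dz": 0.005, "ax": 0, "ay": 0, "az": -0.0033, "gripper": -1},
    {"dx": 0.04, "dy": -0.13, "dz": 0.008, "ax": 0, "ay": 0, "az": -0.0033, "gripper": -1}
  ]
}}

```text
time_s: 7.43
tcp_pos: [455.1, -225.3, 205.9]
ee_rot: [0.992, 0.124, -0.0, -0.001]
ft_force: [0.1, 0.3, -1.6]
gripper_width: 59.9
```

Call:
{"op": "play_rows", "data": {
  "targets": [
    {"dx": 0.048, "dy": -0.157, "dz": 0.008, "ax": 0, "ay": 0, "az": -0.0033, "gripper": -1},
    {"dx": 0.05, "dy": -0.156, "dz": 0.008, "ax": 0, "ay": 0, "az": -0.0033, "gripper": -1},
    {"dx": 0.051, "dy": -0.156, "dz": 0.008, "ax": 0, "ay": 0, "az": -0.0033, "gripper": -1},
    {"dx": 0.053, "dy": -0.155, "dz": 0.008, "ax": 0, "ay": 0, "az": -0.0033, "gripper": -1},
    {"dx": 0.055, "dy": -0.155, "dz": 0.008, "ax": 0, "ay": 0, "az": -0.0033, "gripper": -1},
    {"dx": 0.056, "dy": -0.154, "dz": 0.008, "ax": 0, "ay": 0, "az": -0.0033, "gripper": -1},
    {"dx": 0.058, "dy": -0.153, "dz": 0.008, "ax": 0, "ay": 0, "az": -0.0033, "gripper": -1},
    {"dx": 0.059, "dy": -0.153, "dz": 0.008, "ax": 0, "ay": 0, "az": -0.0033, "gripper": -1},
    {"dx": 0.061, "dy": -0.152, "dz": 0.008, "ax": 0, "ay": 0, "az": -0.0033, "gripper": -1},
    {"dx": 0.063, "dy": -0.152, "dz": 0.008, "ax": 0, "ay": 0, "az": -0.0033, "gripper": -1}
  ]
}}

```text
time_s: 8.27
tcp_pos: [469.8, 104.4, 189.6]
ee_rot: [0.985, 0.175, -0.001, -0.001]
ft_force: [0.1, -0.8, -0.8]
gripper_width: 59.4
```

Call:
{"op": "play_rows", "data": {
  "targets": [
    {"dx": 0.064, "dy": -0.151, "dz": 0.008, "ax": 0, "ay": 0, "az": -0.0033, "gripper": -1},
    {"dx": 0.066, "dy": -0.15, "dz": 0.008, "ax": 0, "ay": 0, "az": -0.0033, "gripper": -1},
    {"dx": 0.067, "dy": -0.15, "dz": 0.008, "ax": 0, "ay": 0, "az": -0.0033, "gripper": -1},
    {"dx": 0.069, "dy": -0.149, "dz": 0.008, "ax": 0, "ay": 0, "az": -0.0033, "gripper": -1},
    {"dx": 0.06, "dy": -0.1, "dz": 0.005, "ax": 0, "ay": 0, "az": -0.0033, "gripper": -1},
    {"dx": 0.03, "dy": -0.05, "dz": 0, "ax": 0, "ay": 0, "az": -0.0033, "gripper": -1},
    {"dx": 0, "dy": 0, "dz": 0, "ax": 0, "ay": 0, "az": 0, "gripper": -1},
    {"dx": 0, "dy": 0, "dz": 0, "ax": 0, "ay": 0, "az": 0, "gripper": -1},
    {"dx": 0, "dy": 0, "dz": 0, "ax": 0, "ay": 0, "az": 0, "gripper": -1}
  ]
}}

```text
time_s: 9.02
tcp_pos: [482.4, 266.6, 183.6]
ee_rot: [0.979, 0.204, -0.0, -0.0]
ft_force: [0.4, 0.5, -1.0]
gripper_width: 59.3
```

Run:
```python
from h import *
from plant import manip
s=manip.get_state();print(s["gripper_width"],s["joints"].round(2),s["ft_force"].round(1),s["tcp_pos"],s["time_s"],R.from_quat(s["ee_rot"]).as_matrix().round(3))
plan([481.8,319.5,145],boardR(23.5,0),4,-1)
```

```text
59.27573071612705 [0.29 0.12 1.7  0.   1.32 1.44] [ 0.4  0.5 -1. ] [482.44680613 266.59332755 183.6082854 ] 9.0167 [[ 0.916  0.4   -0.001]
 [ 0.4   -0.916  0.   ]
 [-0.001 -0.    -1.   ]]
dist 65.5 ang 0.1 n 4
1 [0.0257, -0.0609, 0.0483, -0.0, 0.0, 0.0001] -1
2 [0.0257, -0.0609, 0.0483, -0.0, 0.0, 0.0001] -1
3 [0.0257, -0.0609, 0.0483, -0.0, 0.0, 0.0001] -1
4 [0.0257, -0.061, 0.0483, -0.0, 0.0, 0.0001] -1
```

Call:
{"op": "play_rows", "data": {
  "targets": [
    {"dx": 0.026, "dy": -0.061, "dz": 0.05, "ax": 0, "ay": 0, "az": 0, "gripper": -1},
    {"dx": 0.026, "dy": -0.061, "dz": 0.05, "ax": 0, "ay": 0, "az": 0, "gripper": -1},
    {"dx": 0.026, "dy": -0.061, "dz": 0.05, "ax": 0, "ay": 0, "az": 0, "gripper": -1},
    {"dx": 0.025, "dy": -0.061, "dz": 0.05, "ax": 0, "ay": 0, "az": 0, "gripper": -1},
    {"dx": 0, "dy": 0, "dz": 0.06, "ax": 0, "ay": 0, "az": 0, "gripper": -1},
    {"dx": 0, "dy": 0, "dz": 0, "ax": 0, "ay": 0, "az": 0, "gripper": -1},
    {"dx": 0, "dy": 0, "dz": 0, "ax": 0, "ay": 0, "az": 0, "gripper": -1},
    {"dx": 0, "dy": 0, "dz": 0, "ax": 0, "ay": 0, "az": 0, "gripper": -1}
  ]
}}

```text
time_s: 9.68
tcp_pos: [482.5, 319.6, 132.7]
ee_rot: [0.979, 0.204, 0.001, -0.0]
ft_force: [1.3, -0.5, 0.1]
gripper_width: 59.3
```

Run:
```python
from h import *
from plant import manip
s=manip.get_state();print(s["ft_force"].round(1),s["ft_torque"].round(3),s["tcp_pos"])
C={n:manip.camera(n) for n in("top","scene","wrist")};pickle.dump(C,open("c6.pkl","wb"))
A=np.array([483.5,320.3,95])+75*np.array([np.cos(np.radians(23.5)),np.sin(np.radians(23.5)),0]);B=2*np.array([483.5,320.3,95])-A
for n in C: print(n,proj(C[n],A).round(1),proj(C[n],B).round(1),"holes",[proj(C[n],q+[0,0,48]).round(1) for q in (A,B)])
t=C["top"]["color"][170:285,110:195,::-1];q=C["scene"]["color"][110:215,335:440,::-1]
k=lambda i,f:cv2.resize(i,None,fx=f,fy=f,interpolation=cv2.INTER_CUBIC)
a,b,c=k(t,3),k(q,3),C["wrist"]["color"][60:420,180:380,::-1]
H=360;o=np.hstack([np.pad(i[:H],((0,H-min(H,i.shape[0])),(0,0),(0,0))) for i in(a,b,c)]);print(o.shape,a.shape,b.shape)
cv2.imwrite("pics/c6.png",o)
```

```text
[ 1.3 -0.5  0.1] [-0.028  0.098 -0.013] [482.47610308 319.64900312 132.70789204]
top [131.8 194.6] [153.2 252.9] holes [array([125.5, 189.9]), array([147.6, 250.4])]
scene [418.  169.8] [370.2 143.4] holes [array([422.5, 158.7]), array([372.9, 131.8])]
wrist [277.1 129.6] [276.7 323.5] holes [array([277.5, 130. ]), array([276.9, 369.6])]
(360, 770, 3) (345, 255, 3) (315, 315, 3)
```

View pics/c6.png

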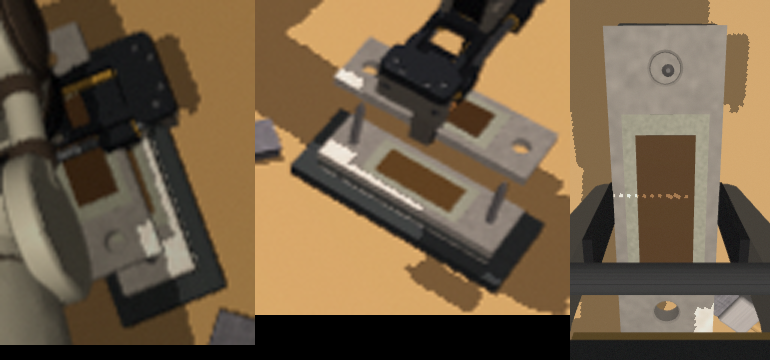

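The wrist panel (right) shows the post tip inside the far hole. The tip is at wrist px (278,130) and the hole centre at (275.5,127); the near hole is at (276,370). I'll measure the offset.

Run:
```python
from h import *
from plant import manip
w=pickle.load(open("c6.pkl","rb"))["wrist"];s=manip.get_state();rt=R.from_quat(s["ee_rot"]);z=s["tcp_pos"][2]
im=w["color"]
cv2.imwrite("pics/c7.png",np.hstack([cv2.resize(im[105:150,250:300,::-1],(400,360),interpolation=cv2.INTER_CUBIC),cv2.resize(im[352:394,250:300,::-1],(400,360),interpolation=cv2.INTER_CUBIC)]))
hA,hB=(275.5,127.3),(276,370.5)
for k in (10,12,13):
  a,b=plane(w,hA,z+k),plane(w,hB,z+k);print(k,a.round(1),b.round(1),np.linalg.norm(a-b).round(1),"centre",((a+b)/2).round(1),"yaw",np.degrees(np.arctan2(*(a-b)[1::-1])).round(1))
t=plane(w,(278,130),95);print("tip",t.round(1),"in tool axes, tip-holeA",rt.inv().apply(t-a).round(1),"stand c est",(t-75*np.array([np.cos(.41),np.sin(.41),0])).round(1))
```

```text
10 [553.1 351.7 143.2] [413.9 290.7 143.2] 151.9 centre [483.5 321.2 143.2] yaw 23.7
12 [553.1 351.7 145.2] [415.7 291.5 145.2] 150.0 centre [484.4 321.6 145.2] yaw 23.7
13 [553.1 351.7 146.2] [416.5 291.9 146.2] 149.1 centre [484.8 321.8 146.2] yaw 23.7
tip [552.3 349.5  95. ] in tool axes, tip-holeA [-1.7  1.7 51.2] stand c est [483.5 319.6  95. ]
```

View pics/c7.png

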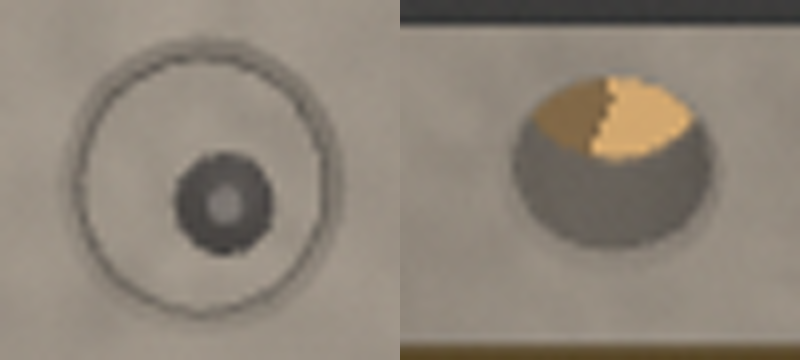

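The tip sits 1.8 mm towards -x and about 1.4 mm towards +y in tool axes from the hole centre, so I'll correct that and descend in stages.

Call:
{"op": "play_rows", "data": {
  "targets": [
    {"dx": -0.005, "dy": 0.004, "dz": 0.04, "ax": 0, "ay": 0, "az": 0, "gripper": -1},
    {"dx": -0.004, "dy": 0.003, "dz": 0.05, "ax": 0, "ay": 0, "az": 0, "gripper": -1},
    {"dx": 0, "dy": 0, "dz": 0.05, "ax": 0, "ay": 0, "az": 0, "gripper": -1},
    {"dx": 0, "dy": 0, "dz": 0.04, "ax": 0, "ay": 0, "az": 0, "gripper": -1},
    {"dx": 0, "dy": 0, "dz": 0, "ax": 0, "ay": 0, "az": 0, "gripper": -1},
    {"dx": 0, "dy": 0, "dz": 0, "ax": 0, "ay": 0, "az": 0, "gripper": -1}
  ]
}}

```text
time_s: 10.33
tcp_pos: [480.2, 318.5, 95.0]
ee_rot: [0.979, 0.205, -0.001, -0.0]
ft_force: [0.6, -0.3, -1.0]
gripper_width: 59.6
```

Call:
{"op": "play_rows", "data": {
  "targets": [
    {"dx": 0, "dy": 0, "dz": 0.02, "ax": 0, "ay": 0, "az": 0, "gripper": -1},
    {"dx": 0, "dy": 0, "dz": 0.02, "ax": 0, "ay": 0, "az": 0, "gripper": -1},
    {"dx": 0, "dy": 0, "dz": 0.02, "ax": 0, "ay": 0, "az": 0, "gripper": -1},
    {"dx": 0, "dy": 0, "dz": 0.02, "ax": 0, "ay": 0, "az": 0, "gripper": -1},
    {"dx": 0, "dy": 0, "dz": 0, "ax": 0, "ay": 0, "az": 0, "gripper": -1},
    {"dx": 0, "dy": 0, "dz": 0, "ax": 0, "ay": 0, "az": 0, "gripper": -1}
  ]
}}

```text
time_s: 10.83
tcp_pos: [480.7, 318.7, 79.9]
ee_rot: [0.979, 0.205, -0.0, -0.0]
ft_force: [-1.0, 0.5, -1.5]
gripper_width: 59.7
```

Run:
```python
from h import *
from plant import manip
s=manip.get_state();print(s["ft_force"].round(1),s["ft_torque"].round(3),s["tcp_pos"],s["gripper_width"],s["time_s"])
w=manip.camera("wrist");pickle.dump(w,open("w8.pkl","wb"))
im=w["color"]
cv2.imwrite("pics/w8.png",np.hstack([cv2.resize(im[100:150,250:305,::-1],(396,360),interpolation=cv2.INTER_CUBIC),cv2.resize(im[345:395,250:305,::-1],(396,360),interpolation=cv2.INTER_CUBIC)]))
```

```text
[-1.   0.5 -1.5] [-0.04   0.163  0.026] [480.67639263 318.66333761  79.8917863 ] 59.674630631043456 10.8333
```

View pics/w8.png

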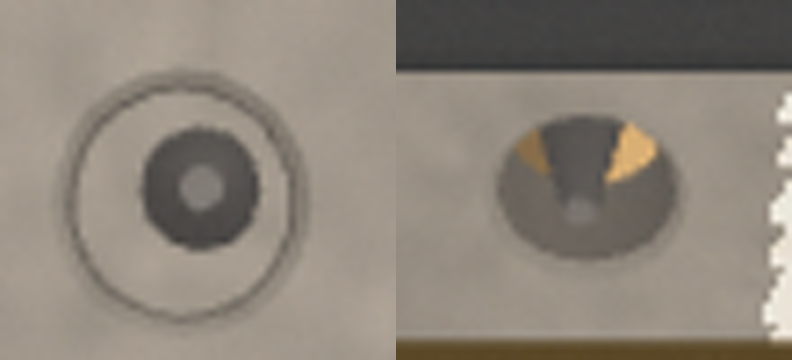

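Both posts are inside their holes: far post 1.2 mm to the right of centre, near post 0.6 mm to the left. That is a 0.7° yaw error, so I'll trim it and go on down.

Call:
{"op": "play_rows", "data": {
  "targets": [
    {"dx": 0.0025, "dy": 0.0016, "dz": 0, "ax": 0, "ay": 0, "az": 0.004, "gripper": -1},
    {"dx": 0, "dy": 0, "dz": 0.025, "ax": 0, "ay": 0, "az": 0, "gripper": -1},
    {"dx": 0, "dy": 0, "dz": 0.03, "ax": 0, "ay": 0, "az": 0, "gripper": -1},
    {"dx": 0, "dy": 0, "dz": 0.03, "ax": 0, "ay": 0, "az": 0, "gripper": -1},
    {"dx": 0, "dy": 0, "dz": 0, "ax": 0, "ay": 0, "az": 0, "gripper": -1},
    {"dx": 0, "dy": 0, "dz": 0, "ax": 0, "ay": 0, "az": 0, "gripper": -1}
  ]
}}

```text
time_s: 11.38
tcp_pos: [480.9, 318.4, 62.3]
ee_rot: [0.98, 0.199, -0.001, -0.0]
ft_force: [-0.2, 0.0, -0.7]
gripper_width: 59.4
```

Call:
{"op": "play_rows", "data": {
  "targets": [
    {"dx": 0, "dy": 0, "dz": 0.025, "ax": 0, "ay": 0, "az": 0, "gripper": -1},
    {"dx": 0, "dy": 0, "dz": 0.025, "ax": 0, "ay": 0, "az": 0, "gripper": -1},
    {"dx": 0, "dy": 0, "dz": 0.02, "ax": 0, "ay": 0, "az": 0, "gripper": -1},
    {"dx": 0, "dy": 0, "dz": 0.015, "ax": 0, "ay": 0, "az": 0, "gripper": -1},
    {"dx": 0, "dy": 0, "dz": 0, "ax": 0, "ay": 0, "az": 0, "gripper": -1},
    {"dx": 0, "dy": 0, "dz": 0, "ax": 0, "ay": 0, "az": 0, "gripper": -1}
  ]
}}

```text
time_s: 11.88
tcp_pos: [481.3, 318.6, 45.9]
ee_rot: [0.98, 0.199, -0.0, -0.0]
ft_force: [-0.4, -0.8, -1.6]
gripper_width: 59.7
```

Run:
```python
from h import *
from plant import manip
s=manip.get_state();print(s["ft_force"].round(1),s["ft_torque"].round(3),s["tcp_pos"],s["gripper_width"],s["time_s"],R.from_quat(s["ee_rot"]).as_matrix().round(3)[:,0])
```

```text
[-0.4 -0.8 -1.6] [-0.045  0.182 -0.023] [481.31030201 318.62313994  45.94787771] 59.68562839222345 11.8833 [0.921 0.389 0.   ]
```

Call:
{"op": "play_rows", "data": {
  "targets": [
    {"dx": 0, "dy": 0, "dz": 0.015, "ax": 0, "ay": 0, "az": 0, "gripper": -1},
    {"dx": 0, "dy": 0, "dz": 0.015, "ax": 0, "ay": 0, "az": 0, "gripper": -1},
    {"dx": 0, "dy": 0, "dz": 0.005, "ax": 0, "ay": 0, "az": 0, "gripper": -1},
    {"dx": 0, "dy": 0, "dz": 0, "ax": 0, "ay": 0, "az": 0, "gripper": -1},
    {"dx": 0, "dy": 0, "dz": 0, "ax": 0, "ay": 0, "az": 0, "gripper": -1}
  ]
}}

```text
time_s: 12.3
tcp_pos: [481.4, 318.7, 39.1]
ee_rot: [0.98, 0.199, 0.0, -0.0]
ft_force: [-0.4, 0.5, -0.3]
gripper_width: 59.6
```

Call:
{"op": "play_rows", "data": {
  "targets": [
    {"dx": 0, "dy": 0, "dz": 0.005, "ax": 0, "ay": 0, "az": 0, "gripper": -1},
    {"dx": 0, "dy": 0, "dz": 0.005, "ax": 0, "ay": 0, "az": 0, "gripper": -1},
    {"dx": 0, "dy": 0, "dz": 0, "ax": 0, "ay": 0, "az": 0, "gripper": -1},
    {"dx": 0, "dy": 0, "dz": 0, "ax": 0, "ay": 0, "az": 0, "gripper": -1}
  ]
}}

```text
time_s: 12.63
tcp_pos: [481.5, 318.7, 37.2]
ee_rot: [0.98, 0.199, 0.0, -0.0]
ft_force: [0.2, -0.3, -1.2]
gripper_width: 60.0
```

Call:
{"op": "play_rows", "data": {
  "targets": [
    {"dx": 0, "dy": 0, "dz": 0.005, "ax": 0, "ay": 0, "az": 0, "gripper": -1},
    {"dx": 0, "dy": 0, "dz": 0.005, "ax": 0, "ay": 0, "az": 0, "gripper": -1},
    {"dx": 0, "dy": 0, "dz": 0, "ax": 0, "ay": 0, "az": 0, "gripper": -1},
    {"dx": 0, "dy": 0, "dz": 0, "ax": 0, "ay": 0, "az": 0, "gripper": -1}
  ]
}}

```text
time_s: 12.97
tcp_pos: [481.7, 318.7, 35.4]
ee_rot: [0.98, 0.199, 0.0, -0.0]
ft_force: [-0.1, 0.3, -0.5]
gripper_width: 59.4
```

Call:
{"op": "play_rows", "data": {
  "targets": [
    {"dx": 0, "dy": 0, "dz": 0.004, "ax": 0, "ay": 0, "az": 0, "gripper": -1},
    {"dx": 0, "dy": 0, "dz": 0.004, "ax": 0, "ay": 0, "az": 0, "gripper": -1},
    {"dx": 0, "dy": 0, "dz": 0, "ax": 0, "ay": 0, "az": 0, "gripper": -1},
    {"dx": 0, "dy": 0, "dz": 0, "ax": 0, "ay": 0, "az": 0, "gripper": -1}
  ]
}}

```text
time_s: 13.3
tcp_pos: [481.8, 318.8, 34.0]
ee_rot: [0.98, 0.199, 0.001, -0.0]
ft_force: [-0.2, 0.6, 1.9]
gripper_width: 59.3
```

The force may be starting to rise, so I'll confirm with a small step.

Call:
{"op": "play_rows", "data": {
  "targets": [
    {"dx": 0, "dy": 0, "dz": 0.002, "ax": 0, "ay": 0, "az": 0, "gripper": -1},
    {"dx": 0, "dy": 0, "dz": 0, "ax": 0, "ay": 0, "az": 0, "gripper": -1},
    {"dx": 0, "dy": 0, "dz": 0, "ax": 0, "ay": 0, "az": 0, "gripper": -1}
  ]
}}

```text
time_s: 13.55
tcp_pos: [481.9, 318.8, 33.6]
ee_rot: [0.98, 0.199, 0.001, -0.0]
ft_force: [-1.2, 0.3, 3.6]
gripper_width: 59.6
```

Run:
```python
from plant import manip
s=manip.get_state();print(s["ft_force"].round(2),s["ft_torque"].round(3),s["tcp_pos"].round(2))
```

```text
[-1.24  0.25  3.57] [-0.162  0.164  0.01 ] [481.85 318.81  33.58]
```

Contact at about 4.7 N with no change in the tilting moment, so the board is lying flat. I'll release and go up.

Call:
{"op": "play_rows", "data": {
  "targets": [
    {"dx": 0, "dy": 0, "dz": 0, "ax": 0, "ay": 0, "az": 0, "gripper": 1},
    {"dx": 0, "dy": 0, "dz": 0, "ax": 0, "ay": 0, "az": 0, "gripper": 1},
    {"dx": 0, "dy": 0, "dz": 0, "ax": 0, "ay": 0, "az": 0, "gripper": 1},
    {"dx": 0, "dy": 0, "dz": 0, "ax": 0, "ay": 0, "az": 0, "gripper": 1},
    {"dx": 0, "dy": 0, "dz": 0, "ax": 0, "ay": 0, "az": 0, "gripper": 1},
    {"dx": 0, "dy": 0, "dz": 0, "ax": 0, "ay": 0, "az": 0, "gripper": 1},
    {"dx": 0, "dy": 0, "dz": -0.05, "ax": 0, "ay": 0, "az": 0, "gripper": 1},
    {"dx": 0, "dy": 0, "dz": -0.15, "ax": 0, "ay": 0, "az": 0, "gripper": 1},
    {"dx": 0, "dy": 0, "dz": -0.18, "ax": 0, "ay": 0, "az": 0, "gripper": 1},
    {"dx": 0, "dy": 0, "dz": -0.18, "ax": 0, "ay": 0, "az": 0, "gripper": 1}
  ]
}}

```text
time_s: 14.38
tcp_pos: [480.8, 318.3, 146.6]
ee_rot: [0.98, 0.199, -0.0, -0.0]
ft_force: [0.9, 0.6, 0.5]
gripper_width: 92.2
```

Run:
```python
from h import *
from plant import manip
s=manip.get_state();print(s["tcp_pos"],s["gripper_width"])
w=manip.camera("wrist");pickle.dump(w,open("w9.pkl","wb"));cv2.imwrite("pics/w9.png",w["color"][:,:,::-1])
# weight: y tool angle -92 (yaw -2), view from above with TCP at z 150
plan([600,28,160],down(-92),10,1)
```

```text
[480.78749544 318.33812551 146.64153541] 92.19794041899583
dist 314.0 ang 24.9 n 10
1 [-0.0043, 0.1569, -0.0022, -0.0001, -0.0004, 0.0138] 1
2 [0.0025, 0.157, -0.0021, -0.0001, -0.0004, 0.0138] 1
3 [0.0093, 0.1567, -0.0021, -0.0001, -0.0004, 0.0138] 1
4 [0.0161, 0.1562, -0.002, -0.0001, -0.0004, 0.0138] 1
5 [0.0229, 0.1553, -0.002, -0.0001, -0.0004, 0.0138] 1
6 [0.0296, 0.1542, -0.002, -0.0001, -0.0004, 0.0138] 1
7 [0.0363, 0.1527, -0.002, -0.0001, -0.0004, 0.0138] 1
8 [0.0429, 0.151, -0.002, -0.0001, -0.0004, 0.0138] 1
9 [0.0494, 0.149, -0.002, -0.0001, -0.0004, 0.0138] 1
10 [0.0559, 0.1467, -0.002, -0.0001, -0.0004, 0.0138] 1
```

Call:
{"op": "play_rows", "data": {
  "targets": [
    {"dx": -0.004, "dy": 0.157, "dz": -0.002, "ax": 0, "ay": 0, "az": 0.014, "gripper": 1},
    {"dx": 0.003, "dy": 0.157, "dz": -0.002, "ax": 0, "ay": 0, "az": 0.014, "gripper": 1},
    {"dx": 0.009, "dy": 0.157, "dz": -0.002, "ax": 0, "ay": 0, "az": 0.014, "gripper": 1},
    {"dx": 0.016, "dy": 0.156, "dz": -0.002, "ax": 0, "ay": 0, "az": 0.014, "gripper": 1},
    {"dx": 0.023, "dy": 0.155, "dz": -0.002, "ax": 0, "ay": 0, "az": 0.014, "gripper": 1},
    {"dx": 0.03, "dy": 0.154, "dz": -0.002, "ax": 0, "ay": 0, "az": 0.014, "gripper": 1},
    {"dx": 0.036, "dy": 0.153, "dz": -0.002, "ax": 0, "ay": 0, "az": 0.014, "gripper": 1},
    {"dx": 0.043, "dy": 0.151, "dz": -0.002, "ax": 0, "ay": 0, "az": 0.014, "gripper": 1},
    {"dx": 0.049, "dy": 0.149, "dz": -0.002, "ax": 0, "ay": 0, "az": 0.013, "gripper": 1},
    {"dx": 0.056, "dy": 0.147, "dz": -0.002, "ax": 0, "ay": 0, "az": 0.013, "gripper": 1}
  ]
}}

```text
time_s: 15.27
tcp_pos: [595.7, 24.4, 149.8]
ee_rot: [1.0, -0.018, 0.001, -0.0]
ft_force: [0.5, -0.2, -0.0]
gripper_width: 91.8
```

Call:
{"op": "play_rows", "data": {
  "targets": [
    {"dx": 0, "dy": 0, "dz": 0, "ax": 0, "ay": 0, "az": 0, "gripper": 1},
    {"dx": 0, "dy": 0, "dz": 0, "ax": 0, "ay": 0, "az": 0, "gripper": 1},
    {"dx": 0, "dy": 0, "dz": 0, "ax": 0, "ay": 0, "az": 0, "gripper": 1}
  ]
}}

```text
time_s: 15.52
tcp_pos: [595.0, 26.4, 149.3]
ee_rot: [1.0, -0.017, 0.0, -0.001]
ft_force: [-0.6, 0.2, -0.2]
gripper_width: 92.2
```

Run:
```python
from h import *
from plant import manip
s=manip.get_state();print(s["tcp_pos"],s["joints"].round(2),s["time_s"])
w=manip.camera("wrist");pickle.dump(w,open("w10.pkl","wb"));cv2.imwrite("pics/w10.png",w["color"][:,:,::-1])
print(proj(w,np.array([600,28,52.])))
im=w["color"].astype(int)
m=((im[...,0]<100)&(im[...,0]-im[...,2]>18)).astype(np.uint8);m[300:]=0
n,l,st,ce=cv2.connectedComponentsWithStats(m)
for i in np.argsort(-st[1:,4])[:5]+1:
    r=cv2.minAreaRect(np.argwhere(l==i)[:,::-1].astype(np.float32));c=cv2.boxPoints(r);P=np.array([plane(w,q,52) for q in c])
    print(st[i,4],ce[i].round(1),r,P.mean(0).round(1),[np.linalg.norm(P[k]-P[k-1]).round(1) for k in range(4)])
    e=P[1]-P[0] if np.linalg.norm(P[1]-P[0])>np.linalg.norm(P[2]-P[1]) else P[2]-P[1];print("  yaw",np.degrees(np.arctan2(e[1],e[0])))
```

```text
[595.00933653  26.36649661 149.26302864] [-0.16  0.27  1.6   0.    1.27  1.44] 15.5167
[274.6745074  208.61038499]
623 [516.9 245.3] ((517.576904296875, 242.88461303710938), (42.434566497802734, 94.02168273925781), 33.6900634765625) [ 556.9 -200.9   52. ] [np.float64(47.4), np.float64(84.6), np.float64(43.7), np.float64(87.1)]
  yaw -25.159720746957188
615 [273.3 193.6] ((274.0, 206.0), (74.0, 16.0), 90.0) [601.3  28.6  52. ] [np.float64(70.2), np.float64(14.2), np.float64(70.2), np.float64(15.2)]
  yaw 178.3907340736072
587 [548.7 247.3] ((547.0, 248.5), (31.0, 24.0), 90.0) [ 551.6 -230.5   52. ] [np.float64(32.7), np.float64(22.6), np.float64(32.8), np.float64(23.2)]
  yaw -167.6695906655537
427 [120.4  60.8] ((120.87452697753906, 60.1109733581543), (13.529707908630371, 40.90872573852539), 16.50436019897461) [728.1 148.1  52. ] [np.float64(10.6), np.float64(31.8), np.float64(10.3), np.float64(31.8)]
  yaw -27.16960567958662
54 [476.5 292. ] ((476.5, 292.0), (53.0, 0.0), 180.0) [ 507.3 -170.    52. ] [np.float64(52.8), np.float64(0.0), np.float64(52.8), np.float64(0.0)]
  yaw 88.07863225475167
```

The rib measures 70 x 15 mm, centred at (601.3, 28.6), yaw about -1.6°. Size and height agree with the description, so I'll descend to TCP z = 24.

Call:
{"op": "play_rows", "data": {
  "targets": [
    {"dx": 0.016, "dy": -0.006, "dz": 0.07, "ax": 0, "ay": 0, "az": 0, "gripper": 1},
    {"dx": 0.016, "dy": -0.006, "dz": 0.12, "ax": 0, "ay": 0, "az": 0, "gripper": 1},
    {"dx": 0, "dy": 0, "dz": 0.12, "ax": 0, "ay": 0, "az": 0, "gripper": 1},
    {"dx": 0, "dy": 0, "dz": 0.12, "ax": 0, "ay": 0, "az": 0, "gripper": 1},
    {"dx": 0, "dy": 0, "dz": 0.1, "ax": 0, "ay": 0, "az": 0, "gripper": 1},
    {"dx": 0, "dy": 0, "dz": 0.07, "ax": 0, "ay": 0, "az": 0, "gripper": 1},
    {"dx": 0, "dy": 0, "dz": 0.026, "ax": 0, "ay": 0, "az": 0, "gripper": 1},
    {"dx": 0, "dy": 0, "dz": 0, "ax": 0, "ay": 0, "az": 0, "gripper": 1},
    {"dx": 0, "dy": 0, "dz": 0, "ax": 0, "ay": 0, "az": 0, "gripper": 1}
  ]
}}

```text
time_s: 16.32
tcp_pos: [602.2, 28.5, 24.4]
ee_rot: [1.0, -0.017, 0.001, -0.0]
ft_force: [-0.4, -0.4, 0.3]
gripper_width: 92.1
```

Call:
{"op": "play_rows", "data": {
  "targets": [
    {"dx": 0, "dy": 0, "dz": 0, "ax": 0, "ay": 0, "az": 0, "gripper": -1},
    {"dx": 0, "dy": 0, "dz": 0, "ax": 0, "ay": 0, "az": 0, "gripper": -1},
    {"dx": 0, "dy": 0, "dz": 0, "ax": 0, "ay": 0, "az": 0, "gripper": -1},
    {"dx": 0, "dy": 0, "dz": 0, "ax": 0, "ay": 0, "az": 0, "gripper": -1},
    {"dx": 0, "dy": 0, "dz": 0, "ax": 0, "ay": 0, "az": 0, "gripper": -1},
    {"dx": 0, "dy": 0, "dz": 0, "ax": 0, "ay": 0, "az": 0, "gripper": -1},
    {"dx": 0, "dy": 0, "dz": 0, "ax": 0, "ay": 0, "az": 0, "gripper": -1},
    {"dx": 0, "dy": 0, "dz": 0, "ax": 0, "ay": 0, "az": 0, "gripper": -1},
    {"dx": 0, "dy": 0, "dz": 0, "ax": 0, "ay": 0, "az": 0, "gripper": -1},
    {"dx": 0, "dy": 0, "dz": 0, "ax": 0, "ay": 0, "az": 0, "gripper": -1}
  ]
}}

```text
time_s: 17.15
tcp_pos: [601.7, 28.2, 23.8]
ee_rot: [1.0, -0.017, 0.0, -0.0]
ft_force: [0.4, 0.7, -0.1]
gripper_width: 27.4
```

Run:
```python
from h import *
from plant import manip
s=manip.get_state();print(s["tcp_pos"],s["gripper_width"],s["ft_force"].round(1),s["ft_torque"].round(2),s["time_s"])
w=manip.camera("wrist");pickle.dump(w,open("w11.pkl","wb"))
# board print on the stand, from w9 (face about z 45)
w=pickle.load(open("w9.pkl","rb"));im=w["color"].astype(int)
m=((im[...,0]-im[...,2]>45)).astype(np.uint8)[100:300,200:360];n,l,st,ce=cv2.connectedComponentsWithStats(m)
for i in np.argsort(-st[1:,4])[:4]+1:
    r=cv2.minAreaRect(np.argwhere(l==i)[:,::-1].astype(np.float32));c=cv2.boxPoints(r)+[200,100];P=np.array([plane(w,q,45) for q in c])
    print(st[i,4],c.mean(0).round(1),P.mean(0).round(1),[np.linalg.norm(P[k]-P[k-1]).round(1) for k in range(4)])
```

```text
[601.67822912  28.19914494  23.77374115] 27.42542933852958 [ 0.4  0.7 -0.1] [-0.01  0.13  0.01] 17.15
7573 [337.5 199.5] [506.6 267.2  45. ] [np.float64(191.1), np.float64(36.5), np.float64(191.5), np.float64(43.9)]
6226 [217.5 199.5] [463.  370.6  45. ] [np.float64(191.4), np.float64(29.7), np.float64(191.1), np.float64(35.7)]
2806 [275.5 208.5] [482.8 320.1  45. ] [np.float64(80.4), np.float64(31.5), np.float64(80.4), np.float64(34.0)]
```

Still closing. The board's print measures at (482.8, 320.1), so the board is in place on the stand.

Call:
{"op": "play_rows", "data": {
  "targets": [
    {"dx": 0, "dy": 0, "dz": 0, "ax": 0, "ay": 0, "az": 0, "gripper": -1},
    {"dx": 0, "dy": 0, "dz": 0, "ax": 0, "ay": 0, "az": 0, "gripper": -1},
    {"dx": 0, "dy": 0, "dz": 0, "ax": 0, "ay": 0, "az": 0, "gripper": -1},
    {"dx": 0, "dy": 0, "dz": 0, "ax": 0, "ay": 0, "az": 0, "gripper": -1},
    {"dx": 0, "dy": 0, "dz": 0, "ax": 0, "ay": 0, "az": 0, "gripper": -1}
  ]
}}

```text
time_s: 17.62
tcp_pos: [601.7, 28.0, 23.8]
ee_rot: [1.0, -0.017, 0.0, -0.0]
ft_force: [0.7, -0.6, -0.1]
gripper_width: 16.1
```

Run:
```python
from h import *
from plant import manip
s=manip.get_state();p=s["tcp_pos"];print(p,s["gripper_width"],s["ft_force"].round(1),s["ft_torque"].round(2),s["time_s"],R.from_quat(s["ee_rot"]).as_euler("ZYX",degrees=True))
w=manip.camera("wrist");im=w["color"].astype(int)
m=((im[...,0]<110)&(im[...,0]-im[...,2]>18)).astype(np.uint8)[60:320,230:320];n,l,st,ce=cv2.connectedComponentsWithStats(m)
for i in np.argsort(-st[1:,4])[:3]+1:
    x,y,ww,hh,a=st[i];q=[(ce[i][0]+230,60+y),(ce[i][0]+230,60+y+hh)];print(a,x+230,y+60,ww,hh,[plane(w,k,52).round(1) for k in q])
plan([p[0],p[1],p[2]+130],down(-92),6,-1)
x0=[p[0],p[1],p[2]+130]
plan([483.3,320,p[2]+115],down(-67),12,-1,(np.array(x0),down(-92)))
```

```text
[601.73613585  27.99442752  23.78888154] 16.08499203537508 [ 0.7 -0.6 -0.1] [-0.28  0.09  0.05] 17.6167 [-1.92827903e+00 -2.33649678e-02 -1.79963803e+02]
3004 260 206 32 114 [array([641.5,  27.6,  52. ]), array([577.3,  29.8,  52. ])]
73 230 309 8 11 [array([584.9,  52.1,  52. ]), array([578.1,  52.6,  52. ])]
61 314 309 6 11 [array([583.4,   7.4,  52. ]), array([576.5,   7.3,  52. ])]
dist 130.0 ang 0.1 n 6
1 [0.0, -0.0001, -0.1083, -0.0, -0.0, 0.0001] -1
2 [0.0, -0.0, -0.1083, -0.0, -0.0, 0.0001] -1
3 [0.0, -0.0, -0.1083, -0.0, -0.0, 0.0001] -1
4 [0.0, -0.0, -0.1083, -0.0, -0.0, 0.0001] -1
5 [0.0, -0.0, -0.1083, -0.0, -0.0, 0.0001] -1
6 [0.0, -0.0, -0.1083, -0.0, -0.0, 0.0001] -1
dist 315.5 ang 25.0 n 12
1 [-0.0536, -0.1199, 0.0063, 0.0, 0.0, -0.0116] -1
2 [-0.0492, -0.1217, 0.0063, 0.0, 0.0, -0.0116] -1
3 [-0.0447, -0.1234, 0.0063, 0.0, 0.0, -0.0116] -1
4 [-0.0402, -0.125, 0.0063, 0.0, 0.0, -0.0116] -1
5 [-0.0356, -0.1264, 0.0063, 0.0, 0.0, -0.0116] -1
6 [-0.031, -0.1276, 0.0063, 0.0, 0.0, -0.0116] -1
7 [-0.0263, -0.1286, 0.0063, 0.0, 0.0, -0.0116] -1
8 [-0.0217, -0.1295, 0.0063, 0.0, 0.0, -0.0116] -1
9 [-0.0169, -0.1302, 0.0063, 0.0, 0.0, -0.0116] -1
10 [-0.0122, -0.1307, 0.0063, 0.0, 0.0, -0.0116] -1
11 [-0.0074, -0.1311, 0.0063, 0.0, 0.0, -0.0116] -1
12 [-0.0027, -0.1313, 0.0063, 0.0, 0.0, -0.0116] -1
```

Call:
{"op": "play_rows", "data": {
  "targets": [
    {"dx": 0, "dy": 0, "dz": -0.03, "ax": 0, "ay": 0, "az": 0, "gripper": -1},
    {"dx": 0, "dy": 0, "dz": -0.08, "ax": 0, "ay": 0, "az": 0, "gripper": -1},
    {"dx": 0, "dy": 0, "dz": -0.12, "ax": 0, "ay": 0, "az": 0, "gripper": -1},
    {"dx": 0, "dy": 0, "dz": -0.12, "ax": 0, "ay": 0, "az": 0, "gripper": -1},
    {"dx": 0, "dy": 0, "dz": -0.12, "ax": 0, "ay": 0, "az": 0, "gripper": -1},
    {"dx": 0, "dy": 0, "dz": -0.12, "ax": 0, "ay": 0, "az": 0, "gripper": -1},
    {"dx": 0, "dy": 0, "dz": -0.06, "ax": 0, "ay": 0, "az": 0, "gripper": -1},
    {"dx": -0.027, "dy": -0.06, "dz": 0, "ax": 0, "ay": 0, "az": -0.006, "gripper": -1},
    {"dx": -0.054, "dy": -0.12, "dz": 0, "ax": 0, "ay": 0, "az": -0.0116, "gripper": -1},
    {"dx": -0.049, "dy": -0.122, "dz": 0, "ax": 0, "ay": 0, "az": -0.0116, "gripper": -1}
  ]
}}

```text
time_s: 18.5
tcp_pos: [573.9, 89.6, 151.8]
ee_rot: [1.0, 0.029, -0.002, -0.001]
ft_force: [0.5, 1.1, -6.3]
gripper_width: 16.2
```

Call:
{"op": "play_rows", "data": {
  "targets": [
    {"dx": -0.045, "dy": -0.123, "dz": 0.006, "ax": 0, "ay": 0, "az": -0.0116, "gripper": -1},
    {"dx": -0.04, "dy": -0.125, "dz": 0.006, "ax": 0, "ay": 0, "az": -0.0116, "gripper": -1},
    {"dx": -0.036, "dy": -0.126, "dz": 0.006, "ax": 0, "ay": 0, "az": -0.0116, "gripper": -1},
    {"dx": -0.031, "dy": -0.128, "dz": 0.006, "ax": 0, "ay": 0, "az": -0.0116, "gripper": -1},
    {"dx": -0.026, "dy": -0.129, "dz": 0.006, "ax": 0, "ay": 0, "az": -0.0116, "gripper": -1},
    {"dx": -0.022, "dy": -0.129, "dz": 0.006, "ax": 0, "ay": 0, "az": -0.0116, "gripper": -1},
    {"dx": -0.017, "dy": -0.13, "dz": 0, "ax": 0, "ay": 0, "az": -0.0116, "gripper": -1},
    {"dx": -0.012, "dy": -0.1, "dz": 0, "ax": 0, "ay": 0, "az": -0.0116, "gripper": -1},
    {"dx": 0, "dy": 0, "dz": 0, "ax": 0, "ay": 0, "az": -0.0116, "gripper": -1},
    {"dx": 0, "dy": 0, "dz": 0, "ax": 0, "ay": 0, "az": 0, "gripper": -1}
  ]
}}

```text
time_s: 19.33
tcp_pos: [491.9, 276.9, 144.3]
ee_rot: [0.981, 0.194, -0.002, -0.0]
ft_force: [0.1, 0.4, -6.3]
gripper_width: 15.8
```

Run:
```python
from h import *
from plant import manip
s=manip.get_state();p=s["tcp_pos"];print(p,s["gripper_width"],s["ft_force"].round(1),s["ft_torque"].round(2),s["time_s"])
plan([483.3,320,130],down(-67),5,-1)
```

```text
[491.85366947 276.86925827 144.25066054] 15.827986363649044 [ 0.1  0.4 -6.3] [-0.05  0.1   0.07] 19.3333
dist 46.2 ang 0.7 n 5
1 [0.0086, -0.0431, 0.0143, -0.0001, 0.0003, -0.0007] -1
2 [0.0086, -0.0431, 0.0143, -0.0001, 0.0003, -0.0007] -1
3 [0.0087, -0.0431, 0.0143, -0.0001, 0.0003, -0.0007] -1
4 [0.0088, -0.0431, 0.0143, -0.0001, 0.0003, -0.0007] -1
5 [0.0089, -0.0431, 0.0143, -0.0001, 0.0003, -0.0007] -1
```

Call:
{"op": "play_rows", "data": {
  "targets": [
    {"dx": 0.009, "dy": -0.043, "dz": 0.014, "ax": 0, "ay": 0, "az": -0.001, "gripper": -1},
    {"dx": 0.009, "dy": -0.043, "dz": 0.014, "ax": 0, "ay": 0, "az": -0.001, "gripper": -1},
    {"dx": 0.009, "dy": -0.043, "dz": 0.014, "ax": 0, "ay": 0, "az": -0.001, "gripper": -1},
    {"dx": 0.009, "dy": -0.043, "dz": 0.014, "ax": 0, "ay": 0, "az": 0, "gripper": -1},
    {"dx": 0.009, "dy": -0.043, "dz": 0.014, "ax": 0, "ay": 0, "az": 0, "gripper": -1},
    {"dx": 0, "dy": 0, "dz": 0, "ax": 0, "ay": 0, "az": 0, "gripper": -1},
    {"dx": 0, "dy": 0, "dz": 0, "ax": 0, "ay": 0, "az": 0, "gripper": -1},
    {"dx": 0, "dy": 0, "dz": 0, "ax": 0, "ay": 0, "az": 0, "gripper": -1}
  ]
}}

```text
time_s: 20.0
tcp_pos: [486.9, 318.7, 132.9]
ee_rot: [0.981, 0.196, 0.0, -0.0]
ft_force: [0.2, -0.1, -6.9]
gripper_width: 15.7
```

Run:
```python
from h import *
from plant import manip
s=manip.get_state();p=s["tcp_pos"];print(p,s["gripper_width"],s["ft_force"].round(1),s["ft_torque"].round(2),s["time_s"],R.from_quat(s["ee_rot"]).as_euler("ZYX",degrees=True))
C={n:manip.camera(n) for n in("wrist","scene")};pickle.dump(C,open("c12.pkl","wb"))
a=C["wrist"]["color"][:,160:400,::-1];b=cv2.resize(C["scene"]["color"][95:220,325:450,::-1],(420,420),interpolation=cv2.INTER_CUBIC)
cv2.imwrite("pics/c12.png",np.hstack([a,b]))
plan([483.3,320,80],down(-67),5,-1)
```

```text
[486.88583167 318.68301205 132.90400581] 15.65242608925968 [ 0.2 -0.1 -6.9] [-0.04  0.14 -0.02] 20.0 [ 2.26586561e+01 -4.50445942e-02 -1.79980688e+02]
dist 53.2 ang 0.4 n 5
1 [-0.0029, -0.0028, 0.0531, -0.0, -0.0001, -0.0004] -1
2 [-0.0029, -0.0028, 0.0531, -0.0, -0.0001, -0.0004] -1
3 [-0.0029, -0.0028, 0.0531, -0.0, -0.0001, -0.0004] -1
4 [-0.0029, -0.0028, 0.0531, -0.0, -0.0001, -0.0004] -1
5 [-0.0029, -0.0028, 0.0531, -0.0, -0.0001, -0.0004] -1
```

Call:
{"op": "play_rows", "data": {
  "targets": [
    {"dx": -0.0048, "dy": -0.0047, "dz": 0.04, "ax": 0, "ay": 0, "az": -0.001, "gripper": -1},
    {"dx": -0.005, "dy": -0.0047, "dz": 0.06, "ax": 0, "ay": 0, "az": -0.001, "gripper": -1},
    {"dx": -0.005, "dy": -0.0047, "dz": 0.07, "ax": 0, "ay": 0, "az": 0, "gripper": -1},
    {"dx": 0, "dy": 0, "dz": 0.06, "ax": 0, "ay": 0, "az": 0, "gripper": -1},
    {"dx": 0, "dy": 0, "dz": 0.03, "ax": 0, "ay": 0, "az": 0, "gripper": -1},
    {"dx": 0, "dy": 0, "dz": 0, "ax": 0, "ay": 0, "az": 0, "gripper": -1},
    {"dx": 0, "dy": 0, "dz": 0, "ax": 0, "ay": 0, "az": 0, "gripper": -1}
  ]
}}

```text
time_s: 20.68
tcp_pos: [482.7, 320.1, 80.3]
ee_rot: [0.98, 0.2, -0.0, -0.0]
ft_force: [-0.2, 0.4, -7.2]
gripper_width: 15.6
```

Call:
{"op": "play_rows", "data": {
  "targets": [
    {"dx": 0, "dy": 0, "dz": 0.015, "ax": 0, "ay": 0, "az": 0, "gripper": -1},
    {"dx": 0, "dy": 0, "dz": 0.01, "ax": 0, "ay": 0, "az": 0, "gripper": -1},
    {"dx": 0, "dy": 0, "dz": 0, "ax": 0, "ay": 0, "az": 0, "gripper": -1},
    {"dx": 0, "dy": 0, "dz": 0, "ax": 0, "ay": 0, "az": 0, "gripper": -1}
  ]
}}

```text
time_s: 21.02
tcp_pos: [483.1, 320.4, 76.1]
ee_rot: [0.98, 0.2, 0.0, -0.0]
ft_force: [-0.7, 0.2, -7.3]
gripper_width: 15.9
```

Call:
{"op": "play_rows", "data": {
  "targets": [
    {"dx": 0, "dy": 0, "dz": 0.005, "ax": 0, "ay": 0, "az": 0, "gripper": -1},
    {"dx": 0, "dy": 0, "dz": 0.005, "ax": 0, "ay": 0, "az": 0, "gripper": -1},
    {"dx": 0, "dy": 0, "dz": 0.005, "ax": 0, "ay": 0, "az": 0, "gripper": -1},
    {"dx": 0, "dy": 0, "dz": 0, "ax": 0, "ay": 0, "az": 0, "gripper": -1},
    {"dx": 0, "dy": 0, "dz": 0, "ax": 0, "ay": 0, "az": 0, "gripper": -1}
  ]
}}

```text
time_s: 21.43
tcp_pos: [482.8, 320.3, 72.7]
ee_rot: [0.98, 0.2, 0.0, -0.0]
ft_force: [-0.1, 0.2, -6.0]
gripper_width: 15.9
```

Call:
{"op": "play_rows", "data": {
  "targets": [
    {"dx": 0, "dy": 0, "dz": 0.004, "ax": 0, "ay": 0, "az": 0, "gripper": -1},
    {"dx": 0, "dy": 0, "dz": 0.004, "ax": 0, "ay": 0, "az": 0, "gripper": -1},
    {"dx": 0, "dy": 0, "dz": 0, "ax": 0, "ay": 0, "az": 0, "gripper": -1},
    {"dx": 0, "dy": 0, "dz": 0, "ax": 0, "ay": 0, "az": 0, "gripper": -1}
  ]
}}

```text
time_s: 21.77
tcp_pos: [482.9, 320.3, 71.2]
ee_rot: [0.98, 0.2, 0.0, -0.0]
ft_force: [-0.7, 0.1, -6.2]
gripper_width: 15.2
```

Call:
{"op": "play_rows", "data": {
  "targets": [
    {"dx": 0, "dy": 0, "dz": 0.004, "ax": 0, "ay": 0, "az": 0, "gripper": -1},
    {"dx": 0, "dy": 0, "dz": 0, "ax": 0, "ay": 0, "az": 0, "gripper": -1},
    {"dx": 0, "dy": 0, "dz": 0, "ax": 0, "ay": 0, "az": 0, "gripper": -1}
  ]
}}

```text
time_s: 22.02
tcp_pos: [482.9, 320.3, 70.4]
ee_rot: [0.98, 0.2, 0.0, -0.0]
ft_force: [0.1, -0.6, -5.7]
gripper_width: 15.8
```

Call:
{"op": "play_rows", "data": {
  "targets": [
    {"dx": 0, "dy": 0, "dz": 0.003, "ax": 0, "ay": 0, "az": 0, "gripper": -1},
    {"dx": 0, "dy": 0, "dz": 0, "ax": 0, "ay": 0, "az": 0, "gripper": -1},
    {"dx": 0, "dy": 0, "dz": 0, "ax": 0, "ay": 0, "az": 0, "gripper": -1}
  ]
}}

```text
time_s: 22.27
tcp_pos: [482.9, 320.3, 69.8]
ee_rot: [0.98, 0.2, 0.0, -0.0]
ft_force: [-0.4, -0.2, -6.1]
gripper_width: 15.6
```

Call:
{"op": "play_rows", "data": {
  "targets": [
    {"dx": 0, "dy": 0, "dz": 0.003, "ax": 0, "ay": 0, "az": 0, "gripper": -1},
    {"dx": 0, "dy": 0, "dz": 0, "ax": 0, "ay": 0, "az": 0, "gripper": -1},
    {"dx": 0, "dy": 0, "dz": 0, "ax": 0, "ay": 0, "az": 0, "gripper": -1}
  ]
}}

```text
time_s: 22.52
tcp_pos: [482.9, 320.3, 69.2]
ee_rot: [0.98, 0.2, 0.0, -0.0]
ft_force: [0.2, 0.1, -6.5]
gripper_width: 15.8
```

Call:
{"op": "play_rows", "data": {
  "targets": [
    {"dx": 0, "dy": 0, "dz": 0.003, "ax": 0, "ay": 0, "az": 0, "gripper": -1},
    {"dx": 0, "dy": 0, "dz": 0, "ax": 0, "ay": 0, "az": 0, "gripper": -1},
    {"dx": 0, "dy": 0, "dz": 0, "ax": 0, "ay": 0, "az": 0, "gripper": -1}
  ]
}}

```text
time_s: 22.77
tcp_pos: [483.0, 320.3, 68.8]
ee_rot: [0.98, 0.2, 0.0, -0.0]
ft_force: [-0.4, -0.6, -5.5]
gripper_width: 15.7
```

Call:
{"op": "play_rows", "data": {
  "targets": [
    {"dx": 0, "dy": 0, "dz": 0.003, "ax": 0, "ay": 0, "az": 0, "gripper": -1},
    {"dx": 0, "dy": 0, "dz": 0, "ax": 0, "ay": 0, "az": 0, "gripper": -1},
    {"dx": 0, "dy": 0, "dz": 0, "ax": 0, "ay": 0, "az": 0, "gripper": -1}
  ]
}}

```text
time_s: 23.02
tcp_pos: [483.0, 320.4, 68.3]
ee_rot: [0.98, 0.2, 0.0, -0.0]
ft_force: [-2.0, -0.2, -2.8]
gripper_width: 15.5
```

Call:
{"op": "play_rows", "data": {
  "targets": [
    {"dx": 0, "dy": 0, "dz": 0.003, "ax": 0, "ay": 0, "az": 0, "gripper": -1},
    {"dx": 0, "dy": 0, "dz": 0, "ax": 0, "ay": 0, "az": 0, "gripper": -1},
    {"dx": 0, "dy": 0, "dz": 0, "ax": 0, "ay": 0, "az": 0, "gripper": -1}
  ]
}}

```text
time_s: 23.27
tcp_pos: [483.1, 320.4, 67.8]
ee_rot: [0.98, 0.2, 0.0, -0.0]
ft_force: [-1.9, -1.0, -0.3]
gripper_width: 15.7
```

The weight's full 6 N is now borne by the board. I'll release and retreat.

Call:
{"op": "play_rows", "data": {
  "targets": [
    {"dx": 0, "dy": 0, "dz": 0, "ax": 0, "ay": 0, "az": 0, "gripper": 0},
    {"dx": 0, "dy": 0, "dz": 0, "ax": 0, "ay": 0, "az": 0, "gripper": 0},
    {"dx": 0, "dy": 0, "dz": 0, "ax": 0, "ay": 0, "az": 0, "gripper": 0},
    {"dx": 0, "dy": 0, "dz": 0, "ax": 0, "ay": 0, "az": 0, "gripper": 0},
    {"dx": 0, "dy": 0, "dz": 0, "ax": 0, "ay": 0, "az": 0, "gripper": 0},
    {"dx": 0, "dy": 0, "dz": -0.05, "ax": 0, "ay": 0, "az": 0, "gripper": 0},
    {"dx": 0, "dy": 0, "dz": -0.1, "ax": 0, "ay": 0, "az": 0, "gripper": 0},
    {"dx": 0, "dy": 0, "dz": -0.15, "ax": 0, "ay": 0, "az": 0, "gripper": 0},
    {"dx": 0, "dy": 0, "dz": -0.15, "ax": 0, "ay": 0, "az": 0, "gripper": 0},
    {"dx": 0, "dy": 0, "dz": -0.15, "ax": 0, "ay": 0, "az": 0, "gripper": 0}
  ]
}}

```text
time_s: 24.1
tcp_pos: [482.7, 320.1, 189.5]
ee_rot: [0.98, 0.2, 0.0, -0.0]
ft_force: [0.3, -0.4, 0.3]
gripper_width: 45.9
```

Call:
{"op": "play_rows", "data": {
  "targets": [
    {"dx": 0, "dy": 0.15, "dz": -0.1, "ax": 0, "ay": 0, "az": 0, "gripper": 0},
    {"dx": 0, "dy": 0.15, "dz": 0, "ax": 0, "ay": 0, "az": 0, "gripper": 0},
    {"dx": 0, "dy": 0.15, "dz": 0, "ax": 0, "ay": 0, "az": 0, "gripper": 0},
    {"dx": 0, "dy": 0.15, "dz": 0, "ax": 0, "ay": 0, "az": 0, "gripper": 0},
    {"dx": 0, "dy": 0.15, "dz": 0, "ax": 0, "ay": 0, "az": 0, "gripper": 0},
    {"dx": 0, "dy": 0.15, "dz": 0, "ax": 0, "ay": 0, "az": 0, "gripper": 0},
    {"dx": 0, "dy": 0.15, "dz": 0, "ax": 0, "ay": 0, "az": 0, "gripper": 0},
    {"dx": 0, "dy": 0.1, "dz": 0, "ax": 0, "ay": 0, "az": 0, "gripper": 0},
    {"dx": 0, "dy": 0, "dz": 0, "ax": 0, "ay": 0, "az": 0, "gripper": 0},
    {"dx": 0, "dy": 0, "dz": 0, "ax": 0, "ay": 0, "az": 0, "gripper": 0}
  ]
}}

```text
time_s: 24.93
tcp_pos: [573.1, 107.9, 207.9]
ee_rot: [0.98, 0.199, 0.001, -0.001]
ft_force: [0.5, 1.1, -0.2]
gripper_width: 45.7
```

Run:
```python
from h import *
from plant import manip
s=manip.get_state();print(s["tcp_pos"],s["gripper_width"],s["ft_force"].round(1),s["time_s"])
C={n:manip.camera(n) for n in("top","scene")};pickle.dump(C,open("c13.pkl","wb"))
a=cv2.resize(C["top"]["color"][165:290,105:200,::-1],(380,500),interpolation=cv2.INTER_CUBIC);b=cv2.resize(C["scene"]["color"][115:215,340:440,::-1],(420,420),interpolation=cv2.INTER_CUBIC)
cv2.imwrite("pics/c13.png",np.hstack([a,np.pad(b,((0,80),(0,0),(0,0)))]))
for n in C:print(n,[proj(C[n],np.array(q,float)).round(1) for q in ([483.5,320,96],[483.5,320,62])])
```

```text
[573.11098764 107.8761598  207.91752802] 45.65336125043408 [ 0.5  1.1 -0.2] 24.9333
top [array([142.4, 223.3]), array([146.3, 225.7])]
scene [array([393.6, 156.1]), array([391.2, 163.7])]
```

View pics/c13.png

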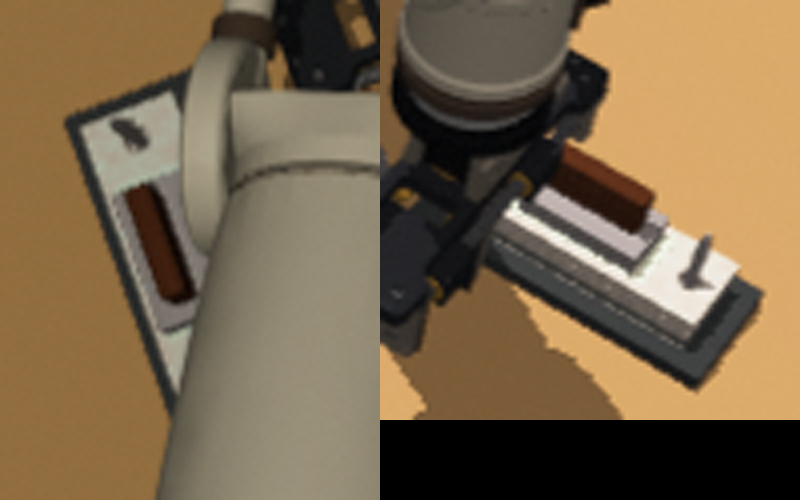

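The last picture (arm partly in the way) shows the board flat on the pile with a post through its hole. The weight stands upright along the board's axis; its rib is at top px (143,224.5), against (142.4,223.3) predicted. I'll hand in.

```bash
python3 -c "
from plant import manip
print(manip.finish_job(), manip.get_state()['time_s'])"
```

```text
the job is handed in; nothing more can be done
the job is handed in; nothing more can be done
```

I took the punched board off the rest, levelled it and lowered it over both posts, printed face up. I felt for the pile, touching at about 4.7 N with the board's underside roughly 35 mm above the table, and released it there. I then lowered the weight onto the middle of the board until the board carried its full 6 N, let go and backed away. The clock read 24.9 s just before I handed in.

**Last checks:**
- **Board:** the wrist camera had shown both posts inside their holes on the way down. After release the board's print measured at (482.8, 320.1), against an expected centre of about (483.5, 320). In the final picture the board looks flat.
- **Weight:** it stands upright along the board's axis, and its rib is within about 1.5 px (3–4 mm) of the predicted spot.
- **Robot:** the wrist force read about zero and the gripper was well clear of everything.

**Not fully checked:** the arm hid part of the stand in the last picture, so the near post and the weight's far end were not seen after release. I did not compare the other objects with their starting positions afterwards.

**Disagreed or failed:**
- My first hand-picked post tips from the fixed cameras were about 5 mm off the wrist-camera values, so I used the wrist values.
- The first move call was refused because a row needs every field.

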